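# Fill the float sample stand and send it to dispatch

### The job

Lift the canister by its handle off the sample stand it is parked on and set it down upright on the round rubber mat. Then stand every ball float on the table in the stand's rings, one to a ring with its stud pointing up, and only when all are in, slide the loaded stand over the table, without lifting it, until it lies wholly inside the circle of the dispatch mark. Leave everything else on the bench where it is.

Things in the scene. Friction and masses are not known exactly. Their poses are not given: they have to be found in the camera images.
- stand: The sample stand: a loose round grey plastic slab, 204 mm across and 16 mm thick, about 0.7 kg, lying on the table. On its top are six aluminium rings (12 mm high, 41 mm outside, 32 mm inside diameter), centred evenly on a circle of 66 mm radius, 60 degrees apart; ring rims are 28 mm above the table. Origin: centre of its underside; z up. It slides on the table when pushed at its rim.
- seat0 (a point): Ring 0 of the stand: the point on that ring's axis where the centre of a seated float's ball comes to lie, 15 mm above the ring's rim, 43 mm above the stand's underside. z up.
- seat1 (a point): Ring 1 of the stand: the point on that ring's axis where the centre of a seated float's ball comes to lie, 15 mm above the ring's rim, 43 mm above the stand's underside. z up.
- seat2 (a point): Ring 2 of the stand: the point on that ring's axis where the centre of a seated float's ball comes to lie, 15 mm above the ring's rim, 43 mm above the stand's underside. z up.
- seat3 (a point): Ring 3 of the stand: the point on that ring's axis where the centre of a seated float's ball comes to lie, 15 mm above the ring's rim, 43 mm above the stand's underside. z up.
- seat4 (a point): Ring 4 of the stand: the point on that ring's axis where the centre of a seated float's ball comes to lie, 15 mm above the ring's rim, 43 mm above the stand's underside. z up.
- seat5 (a point): Ring 5 of the stand: the point on that ring's axis where the centre of a seated float's ball comes to lie, 15 mm above the ring's rim, 43 mm above the stand's underside. z up.
- canister: Closed metal canister, 123 mm across, 68 mm high, about 0.4 kg, with a fixed arch handle on its lid: a round bar 10 mm thick, its middle 110 mm above the canister's underside, running 72 mm along the canister's own y axis, with 37 mm free under the bar. Origin: centre of its underside; z up. It starts parked on top of the stand's rings, underside 28 mm above the table.
- mat: Round black rubber mat, flat (1 mm, no obstacle), 180 mm across, on the table to one side of the stand. Origin: its centre on the table. Its place and the mark's may be swapped left for right.
- mark: Dispatch mark: a thin grey circle line painted on the table on the other side of the stand, 260 mm inside diameter. Flat, no obstacle. Origin: its centre on the table.
- float0: A ball float (between four and six are present, all alike): a black plastic ball 44 mm across with a plain round brass stud, 15 mm thick, reaching from the ball up to 58 mm from the ball's centre (free length 36 mm); 80 mm tall in all, about 90 g. Origin: centre of the ball; z along the stud. Ballasted at the bottom, it rights itself and stands stud up on the table, ball centre 22 mm high, but rolls and rocks when touched. None when absent.
- float1: A ball float (between four and six are present, all alike): a black plastic ball 44 mm across with a plain round brass stud, 15 mm thick, reaching from the ball up to 58 mm from the ball's centre (free length 36 mm); 80 mm tall in all, about 90 g. Origin: centre of the ball; z along the stud. Ballasted at the bottom, it rights itself and stands stud up on the table, ball centre 22 mm high, but rolls and rocks when touched. None when absent.
- float2: A ball float (between four and six are present, all alike): a black plastic ball 44 mm across with a plain round brass stud, 15 mm thick, reaching from the ball up to 58 mm from the ball's centre (free length 36 mm); 80 mm tall in all, about 90 g. Origin: centre of the ball; z along the stud. Ballasted at the bottom, it rights itself and stands stud up on the table, ball centre 22 mm high, but rolls and rocks when touched. None when absent.
- float3: A ball float (between four and six are present, all alike): a black plastic ball 44 mm across with a plain round brass stud, 15 mm thick, reaching from the ball up to 58 mm from the ball's centre (free length 36 mm); 80 mm tall in all, about 90 g. Origin: centre of the ball; z along the stud. Ballasted at the bottom, it rights itself and stands stud up on the table, ball centre 22 mm high, but rolls and rocks when touched. None when absent.
- float4: A ball float (between four and six are present, all alike): a black plastic ball 44 mm across with a plain round brass stud, 15 mm thick, reaching from the ball up to 58 mm from the ball's centre (free length 36 mm); 80 mm tall in all, about 90 g. Origin: centre of the ball; z along the stud. Ballasted at the bottom, it rights itself and stands stud up on the table, ball centre 22 mm high, but rolls and rocks when touched. None when absent.
- float5: A ball float (between four and six are present, all alike): a black plastic ball 44 mm across with a plain round brass stud, 15 mm thick, reaching from the ball up to 58 mm from the ball's centre (free length 36 mm); 80 mm tall in all, about 90 g. Origin: centre of the ball; z along the stud. Ballasted at the bottom, it rights itself and stands stud up on the table, ball centre 22 mm high, but rolls and rocks when touched. None when absent.
- jar: Bystander: small clear jar with a white cap, 40 mm across, 50 mm high. Origin: centre of its underside.
- tape: Bystander: roll of tape lying flat, 90 mm across, 24 mm high. Origin: centre of its underside.
- fitting: Bystander: brass fitting, 28 mm across, 38 mm high. Origin: centre of its underside.
- carton: Bystander: small cardboard carton, 60 x 85 x 40 mm. Origin: centre of its underside.
- magnetcup: Bystander: steel magnet cup with a pin, 48 mm across, 26 mm high. Origin: centre of its underside.
- driver: Bystander: screwdriver lying on the table, 130 mm long along its x axis.

How it is judged:
On the way, in this order (a step that is already met when the one before it is completed fails the run):
1. the canister stands upright on the mat (horizontal distance between canister and mat below 0.03 m and height (world z) of canister below 0.008 m and angle between canister's own z axis and vertical below 0.1 rad), for 0.3 s.
2. every float present stands in a ring of the stand, stud up, while the stand is still outside the mark ((distance between float0 and seat0 below 0.008 m or distance between float0 and seat1 below 0.008 m or distance between float0 and seat2 below 0.008 m or distance between float0 and seat3 below 0.008 m or distance between float0 and seat4 below 0.008 m or distance between float0 and seat5 below 0.008 m) and angle between each of float0, float1, float2, float3, float4, float5's own z axis and vertical below 0.3 rad and (distance between float1 and seat0 below 0.008 m or distance between float1 and seat1 below 0.008 m or distance between float1 and seat2 below 0.008 m or distance between float1 and seat3 below 0.008 m or distance between float1 and seat4 below 0.008 m or distance between float1 and seat5 below 0.008 m) and (distance between float2 and seat0 below 0.008 m or distance between float2 and seat1 below 0.008 m or distance between float2 and seat2 below 0.008 m or distance between float2 and seat3 below 0.008 m or distance between float2 and seat4 below 0.008 m or distance between float2 and seat5 below 0.008 m) and (distance between float3 and seat0 below 0.008 m or distance between float3 and seat1 below 0.008 m or distance between float3 and seat2 below 0.008 m or distance between float3 and seat3 below 0.008 m or distance between float3 and seat4 below 0.008 m or distance between float3 and seat5 below 0.008 m) and (distance between float4 and seat0 below 0.008 m or distance between float4 and seat1 below 0.008 m or distance between float4 and seat2 below 0.008 m or distance between float4 and seat3 below 0.008 m or distance between float4 and seat4 below 0.008 m or distance between float4 and seat5 below 0.008 m) and (distance between float5 and seat0 below 0.008 m or distance between float5 and seat1 below 0.008 m or distance between float5 and seat2 below 0.008 m or distance between float5 and seat3 below 0.008 m or distance between float5 and seat4 below 0.008 m or distance between float5 and seat5 below 0.008 m) and horizontal distance between stand and mark above 0.06 m), for 0.3 s.
At the end, for the whole second after the job is handed in: The canister stands upright on the table within 30 mm of the mat's centre; every float present sits in a ring (ball centre within 8 mm of the seat point, stud within 0.3 rad of vertical); the stand lies flat within 28 mm of the mark's centre; all at rest (all of step 1 and (distance between float0 and seat0 below 0.008 m or distance between float0 and seat1 below 0.008 m or distance between float0 and seat2 below 0.008 m or distance between float0 and seat3 below 0.008 m or distance between float0 and seat4 below 0.008 m or distance between float0 and seat5 below 0.008 m) and angle between each of float0, float1, float2, float3, float4, float5's own z axis and vertical below 0.3 rad and (distance between float1 and seat0 below 0.008 m or distance between float1 and seat1 below 0.008 m or distance between float1 and seat2 below 0.008 m or distance between float1 and seat3 below 0.008 m or distance between float1 and seat4 below 0.008 m or distance between float1 and seat5 below 0.008 m) and (distance between float2 and seat0 below 0.008 m or distance between float2 and seat1 below 0.008 m or distance between float2 and seat2 below 0.008 m or distance between float2 and seat3 below 0.008 m or distance between float2 and seat4 below 0.008 m or distance between float2 and seat5 below 0.008 m) and (distance between float3 and seat0 below 0.008 m or distance between float3 and seat1 below 0.008 m or distance between float3 and seat2 below 0.008 m or distance between float3 and seat3 below 0.008 m or distance between float3 and seat4 below 0.008 m or distance between float3 and seat5 below 0.008 m) and (distance between float4 and seat0 below 0.008 m or distance between float4 and seat1 below 0.008 m or distance between float4 and seat2 below 0.008 m or distance between float4 and seat3 below 0.008 m or distance between float4 and seat4 below 0.008 m or distance between float4 and seat5 below 0.008 m) and (distance between float5 and seat0 below 0.008 m or distance between float5 and seat1 below 0.008 m or distance between float5 and seat2 below 0.008 m or distance between float5 and seat3 below 0.008 m or distance between float5 and seat4 below 0.008 m or distance between float5 and seat5 below 0.008 m) and horizontal distance between stand and mark below 0.028 m and height (world z) of stand below 0.006 m and angle between stand's own z axis and vertical below 0.05 rad and linear speed of each of float0, float1, float2, float3, float4, float5, canister, stand below 0.03 m/s); the robot touches nothing.
It fails at once if the stand is lifted off the table (height (world z) of stand above 0.015 m).
It fails at once if a bystander is moved more than 40 mm (distance of any of jar, tape, fitting, carton, magnetcup, driver from where it was at the start of the episode above 0.04 m).
Of float0, float1, float2, float3, float4, float5 only 4 to 6 are there at a start; the rules pass over those that are not, and their reading is None.
At some moment in a run one of stand, float0, float1, float2, float3, float4, float5 may be knocked a few centimetres aside while the robot is not near it.
Once in a run the grip may slacken for a moment while it holds something.
It also fails if it takes over 210 s, if anything falls off the work surface, if the arm or the gripper's body presses on something with over 40 N, if the wrist force passes 120 N, or if a joint passes its speed limit or range.

### The arm

A 6-joint arm with a two-finger parallel gripper is mounted at the origin on the work surface. World frame = base frame: x ahead of the robot, y to its left, z up, the work surface at z = 0. Lengths are in m, angles in rad, forces in N, time in s.
With the tool pointing down it reaches from about 0.25 to 0.8 m from the base axis. Payload 3.9 kg.
Tool frame: the origin (TCP) lies on the front face of the gripper's body, between the roots of the fingers; the fingertips stand 73 mm ahead of it and the grasp point (between the pads) lies ctrl.grip_point_offset ahead of it (ctrl.grip_point_offset is the distance from the TCP to the grasp point, in m); z points along the fingers, y is the direction in which the jaws open and shut (so a half turn about z gives the same grasp; the last joint's range is limited). The gripper opens to 85 mm and grips with 20 to 120 N. Pads are 22 mm wide; open, the fingers measure 114 mm over their backs; the gripper's body (76 mm by 85 mm) begins 54 mm behind the grasp point. The pads swing forward as they close: fully open they stand 13 mm farther back than shut.
Start: joints at [1.25, 0.26, -0.138, 1.173, 0, 1.571], TCP at [0.166, 0.498, 0.304] pointing down, gripper open.
Joint ranges: [-2.78, 2.78], [-0.83, 1.72], [-1.28, 1.37], [-1.9, 2.12], [-1.57, 1.48], [-3.14, 3.14]. Speed limits (rad/s): [2.57, 2.57, 3.14, 3.14, 3.14, 3.14].

### API

Orientations are given as [roll, pitch, yaw] about the fixed x, y, z axes, in that order (R = Rz(yaw) Ry(pitch) Rx(roll)).
In Python, from plant import sensors, optics, ctrl gives the robot as it stands.
- The arm moves only by the tool drive_tool, never from a script. Its argument "commands" is a list of rows, each an object of numbers: "tx", "ty", "tz": the shift along the world's x, y, z in m; "ax", "ay", "az": the turn, a rotation vector about the world's x, y, z in degrees; "jaw": the finger opening in m, from 0 to 0.0854. In form: [{"tx": .., "ty": .., "tz": .., "ax": .., "ay": .., "az": .., "jaw": ..}, ...]. A call has 1 to 20 rows; each row is the pose to reach, as a shift and turn from the pose measured when the call began; what a row does not reach only later rows make up. A row lasts 1/10 s, in which the tool goes at most 50 mm and 8.59 degrees, less where a joint would pass 70% of its speed; a pose out of reach is approached as far as the arm can. A call with a gripper value outside its range is refused whole. The fingers move at their own pace and stop on an object; the grip force is fixed at half the most. Time passes only in rows, so rows that repeat a pose let the fingers close. It gives the time, the measured TCP pose, the force and the opening at its end, in the units of the state.
- sensors.sense(): the state, without advancing time (a new reading comes with each control period).
- optics.camera(name): name is "side" or "top"; returns a dict with "image" (420x560x3 uint8, red, green, blue), "camera_matrix" (3x3 intrinsics, pixels), "dist_coeffs" ([k1, k2, p1, p2, k3] as OpenCV has them; the pictures are not rectified), "rvec" (rotation vector, rad) and "tvec" (3), from world to camera coordinates, as OpenCV has them. Camera axes: x right, y down, z forward; pixel columns grow to the right and rows downward; lengths in m; the calibration is good to about 2 mm. A picture is of the moment at which its call begins. There is no depth.
- ctrl.finish_job(): hands the job in, once; it reports no verdict.
The state is a dict: "time": time; "q": joint angles; "qd": joint speeds; "joint_efforts": joint torques, N m; "eef_pos": TCP position; "tcp_rot": TCP orientation; "ft_force": force on the tool from outside, world axes, zero at the start; "moment": the same for the moment, N m; "grip_width": opening from 0.0 (shut) to 1.0 (fully open).
Only numpy, scipy, OpenCV 4.12 (cv2) and the standard library are available. Lean on these libraries where they do the work, as an engineer would, in place of code of your own. Each camera call takes 0.05 s, during which the arm holds its last target.

## Working session

There is one attempt and no reset: what is moved stays moved. The work goes in short steps, Python scripts to look and compute and a tool call to move; the robot and the scene stay as the last step left them, time stands still between calls to the robot, and variables do not carry over. Pictures are saved under pics/ and viewed, and the job is handed in when it is done.

Besides the shell and the picture viewer there is one more tool, called as name(argument=value, ...) on one line, values as JSON. drive_tool: Moves the arm, as the interface text tells. Its arguments: {"type":"object","properties":{"commands":{"type":"array","items":{"type":"object","properties":{"tx":{"type":"number"},"ty":{"type":"number"},"tz":{"type":"number"},"ax":{"type":"number"},"ay":{"type":"number"},"az":{"type":"number"},"jaw":{"type":"number"}}}}},"required":["commands"]}

```bash
ls; mkdir -p pics; cat > h.py <<'E'
import numpy as np, cv2
from plant import sensors, optics, ctrl
def snap(name,f):
    c=optics.camera(name); cv2.imwrite('pics/'+f,c['image'][:,:,::-1]); return c
def ray(c,uv,z):
    K=np.array(c['camera_matrix'],float);d=np.array(c['dist_coeffs'],float)
    p=cv2.undistortPoints(np.array(uv,float).reshape(-1,1,2),K,d).reshape(-1,2)
    R=cv2.Rodrigues(np.array(c['rvec'],float))[0];t=np.array(c['tvec'],float).reshape(3)
    o=-R.T@t; out=[]
    for q in p:
        v=R.T@np.array([q[0],q[1],1]); out.append(o+v*(z-o[2])/v[2])
    return np.array(out)
def proj(c,P):
    return cv2.projectPoints(np.array(P,float).reshape(-1,1,3),np.array(c['rvec'],float),np.array(c['tvec'],float),np.array(c['camera_matrix'],float),np.array(c['dist_coeffs'],float))[0].reshape(-1,2)
E
python3 - <<'E'
from h import *
for n in('top','side'):
    c=snap(n,n+'0.png'); R=cv2.Rodrigues(np.array(c['rvec'],float))[0]; print(n,-R.T@np.array(c['tvec']).reshape(3),c['camera_matrix'],c['dist_coeffs'])
print(sensors.sense(),ctrl.grip_point_offset)
E
```

```text
pics
top [0.48361681 0.01100746 1.25649155] [[467.33420782   0.         283.99555809]
 [  0.         467.33420782 203.41529029]
 [  0.           0.           1.        ]] [-0.10888971  0.          0.          0.          0.        ]
side [ 0.3707987  -0.87283948  0.95949788] [[531.17491738   0.         279.98600981]
 [  0.         531.17491738 204.34582442]
 [  0.           0.           1.        ]] [-0.05564247  0.          0.          0.          0.        ]
{'time': 0.1, 'q': array([ 1.25002729e+00,  2.60579619e-01, -1.39258169e-01,  1.17270338e+00,
       -1.78585528e-05,  1.57080043e+00]), 'qd': array([-0.00104459, -0.00213891,  0.00390283,  0.00030754, -0.00124522,
       -0.00019896]), 'joint_efforts': array([ 4.59176154e-04, -4.06508803e+01,  2.54527313e+01,  1.01071032e-02,
        4.27729037e-05,  1.17325993e-05]), 'eef_pos': array([0.16537815, 0.49774843, 0.30316148]), 'tcp_rot': array([-3.13984781e+00,  1.78656840e-05,  2.82081955e+00]), 'ft_force': array([-0.17530473, -0.13993615, -0.66752406]), 'moment': array([0.00633933, 0.03032395, 0.04672748]), 'grip_width': 1.0017467563179974} 0.0539
```

View pics/top0.png

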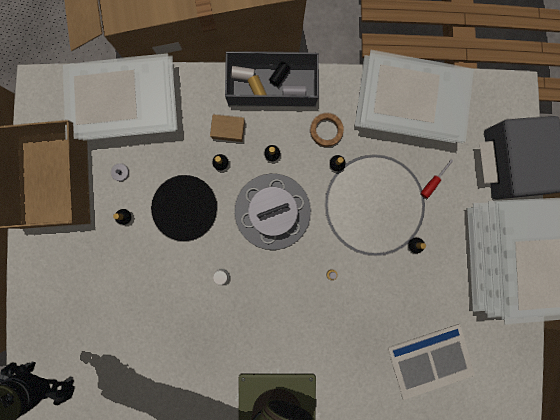

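View pics/side0.png

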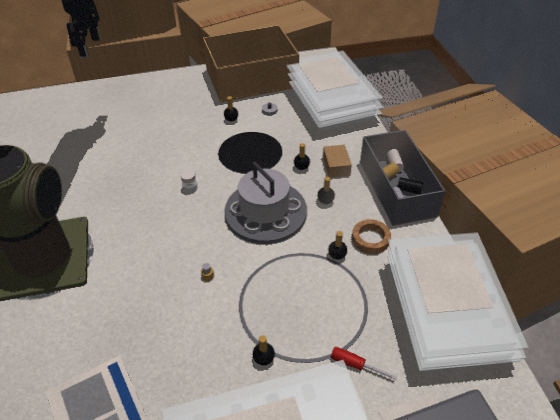

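```bash
python3 - <<'E'
import cv2
a=cv2.imread('pics/top0.png')
def cr(x,y,w,h,s,f): cv2.imwrite('pics/'+f,cv2.resize(a[y:y+h,x:x+w],None,fx=s,fy=s,interpolation=cv2.INTER_CUBIC))
cr(225,165,95,90,8,'c1.png')
t=[]
for u,v in((221,162),(272,153),(338,163),(417,245),(123,216),(221,278)):
    t.append(cv2.resize(a[v-16:v+16,u-16:u+16],(256,256),interpolation=cv2.INTER_CUBIC))
import numpy as np
cv2.imwrite('pics/c2.png',np.vstack([np.hstack(t[:3]),np.hstack(t[3:])]))
E
```

```text
(no output)
```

View pics/c1.png

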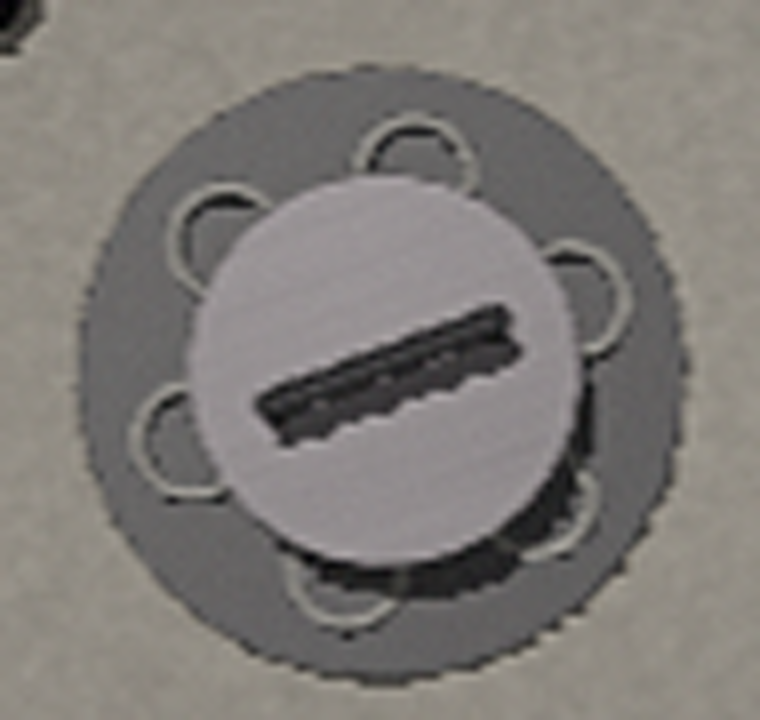

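View pics/c2.png

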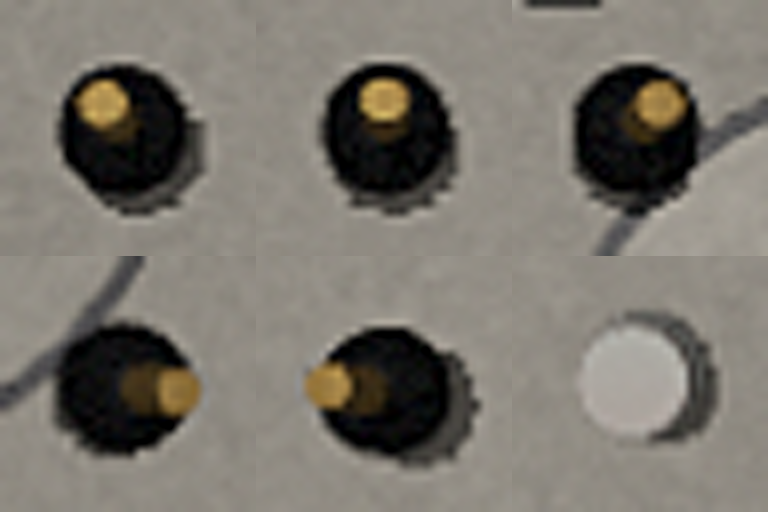

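```bash
python3 - <<'E'
from h import *
c=optics.camera('top')
def cp(u,v,x0,y0,s): return ((u+.5)/s-.5+x0,(v+.5)/s-.5+y0)
def P(n,uv,z): print(n,ray(c,[uv],z)[0].round(4))
P('lid',cp(386,371,225,165,8),.096)
P('stand',cp(384,376,225,165,8),.016)
for e in((266,406),(502,320),(384,363)): P('bar',cp(*e,225,165,8),.143)
rows=[(221,162,102,102),(272,153,384-256,101),(338,163,661-512,104),(417,245,179,392-256),(123,216,329-256,385-256),]
for u,v,a,b in rows: P('stud',cp(a,b,u-16,v-16,8),.08)
bl=[(221,162,122,128),(272,153,387-256,128),(338,163,637-512,128),(417,245,122,389-256),(123,216,386-256,389-256)]
for u,v,a,b in bl: P('ball',cp(a,b,u-16,v-16,8),.022)
# mat & mark by threshold
im=c['image']; g=cv2.cvtColor(im,cv2.COLOR_RGB2GRAY)
m=(g[165:250,145:222]<50).astype(np.uint8); 
n,l,s,ce=cv2.connectedComponentsWithStats(m); i=1+np.argmax(s[1:,4]); print(s[i]); P('mat',(ce[i][0]+145,ce[i][1]+165),0)
b=s[i]; P('matbb',(145+b[0]+b[2]/2-.5,165+b[1]+b[3]/2-.5),0)
P('jar',(221,278),.05);P('mark',(375,204.5),0)
cv2.imwrite('pics/c3.png',cv2.resize(im[145:265,315:435,::-1],None,fx=5,fy=5,interpolation=cv2.INTER_CUBIC))
E
```

```text
lid [0.5329 0.0152 0.096 ]
stand [0.5347 0.0161 0.016 ]
bar [0.5202 0.0507 0.143 ]
bar [ 0.5464 -0.0194  0.143 ]
bar [0.5333 0.0157 0.143 ]
stud [0.666  0.1573 0.08  ]
stud [0.6906 0.0198 0.08  ]
stud [ 0.666  -0.1552  0.08  ]
stud [ 0.4481 -0.3682  0.08  ]
stud [0.518 0.414 0.08 ]
ball [0.6663 0.1577 0.022 ]
ball [0.6918 0.0192 0.022 ]
ball [ 0.6668 -0.1553  0.022 ]
ball [ 0.4473 -0.3673  0.022 ]
ball [0.5186 0.4145 0.022 ]
[   6   10   66   66 3390]
mat [0.5437 0.2555 0.    ]
matbb [0.5442 0.2563 0.    ]
jar [0.3614 0.147  0.05  ]
mark [ 0.5567 -0.2616  0.    ]
```

View pics/c3.png

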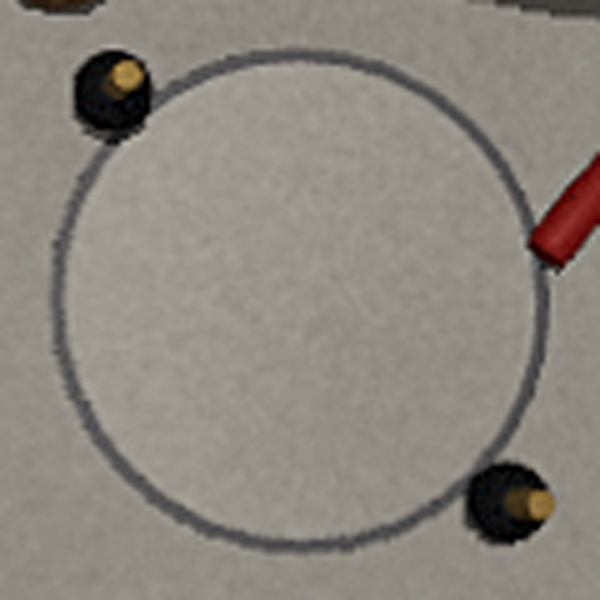

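drive_tool(commands=[{"tx": 0.368, "ty": -0.482, "tz": -0.02, "az": -51, "jaw": 0.06}, {"tx": 0.368, "ty": -0.482, "tz": -0.02, "az": -51, "jaw": 0.06}, {"tx": 0.368, "ty": -0.482, "tz": -0.02, "az": -51, "jaw": 0.06}, {"tx": 0.368, "ty": -0.482, "tz": -0.02, "az": -51, "jaw": 0.06}, {"tx": 0.368, "ty": -0.482, "tz": -0.02, "az": -51, "jaw": 0.06}, {"tx": 0.368, "ty": -0.482, "tz": -0.02, "az": -51, "jaw": 0.06}, {"tx": 0.368, "ty": -0.482, "tz": -0.02, "az": -51, "jaw": 0.06}, {"tx": 0.368, "ty": -0.482, "tz": -0.02, "az": -51, "jaw": 0.06}, {"tx": 0.368, "ty": -0.482, "tz": -0.02, "az": -51, "jaw": 0.06}, {"tx": 0.368, "ty": -0.482, "tz": -0.02, "az": -51, "jaw": 0.06}, {"tx": 0.368, "ty": -0.482, "tz": -0.02, "az": -51, "jaw": 0.06}, {"tx": 0.368, "ty": -0.482, "tz": -0.02, "az": -51, "jaw": 0.06}, {"tx": 0.368, "ty": -0.482, "tz": -0.02, "az": -51, "jaw": 0.06}, {"tx": 0.368, "ty": -0.482, "tz": -0.02, "az": -51, "jaw": 0.06}, {"tx": 0.368, "ty": -0.482, "tz": -0.02, "az": -51, "jaw": 0.06}, {"tx": 0.368, "ty": -0.482, "tz": -0.02, "az": -51, "jaw": 0.06}, {"tx": 0.368, "ty": -0.482, "tz": -0.02, "az": -51, "jaw": 0.06}, {"tx": 0.368, "ty": -0.482, "tz": -0.02, "az": -51, "jaw": 0.06}])

```text
schema error: expected keys tx, ty, tz, ax, ay, az, jaw
```

drive_tool(commands=[{"tx": 0.368, "ty": -0.482, "tz": -0.02, "ax": 0, "ay": 0, "az": -51, "jaw": 0.06}, {"tx": 0.368, "ty": -0.482, "tz": -0.02, "ax": 0, "ay": 0, "az": -51, "jaw": 0.06}, {"tx": 0.368, "ty": -0.482, "tz": -0.02, "ax": 0, "ay": 0, "az": -51, "jaw": 0.06}, {"tx": 0.368, "ty": -0.482, "tz": -0.02, "ax": 0, "ay": 0, "az": -51, "jaw": 0.06}, {"tx": 0.368, "ty": -0.482, "tz": -0.02, "ax": 0, "ay": 0, "az": -51, "jaw": 0.06}, {"tx": 0.368, "ty": -0.482, "tz": -0.02, "ax": 0, "ay": 0, "az": -51, "jaw": 0.06}, {"tx": 0.368, "ty": -0.482, "tz": -0.02, "ax": 0, "ay": 0, "az": -51, "jaw": 0.06}, {"tx": 0.368, "ty": -0.482, "tz": -0.02, "ax": 0, "ay": 0, "az": -51, "jaw": 0.06}, {"tx": 0.368, "ty": -0.482, "tz": -0.02, "ax": 0, "ay": 0, "az": -51, "jaw": 0.06}, {"tx": 0.368, "ty": -0.482, "tz": -0.02, "ax": 0, "ay": 0, "az": -51, "jaw": 0.06}, {"tx": 0.368, "ty": -0.482, "tz": -0.02, "ax": 0, "ay": 0, "az": -51, "jaw": 0.06}, {"tx": 0.368, "ty": -0.482, "tz": -0.02, "ax": 0, "ay": 0, "az": -51, "jaw": 0.06}, {"tx": 0.368, "ty": -0.482, "tz": -0.02, "ax": 0, "ay": 0, "az": -51, "jaw": 0.06}, {"tx": 0.368, "ty": -0.482, "tz": -0.02, "ax": 0, "ay": 0, "az": -51, "jaw": 0.06}, {"tx": 0.368, "ty": -0.482, "tz": -0.02, "ax": 0, "ay": 0, "az": -51, "jaw": 0.06}, {"tx": 0.368, "ty": -0.482, "tz": -0.02, "ax": 0, "ay": 0, "az": -51, "jaw": 0.06}, {"tx": 0.368, "ty": -0.482, "tz": -0.02, "ax": 0, "ay": 0, "az": -51, "jaw": 0.06}, {"tx": 0.368, "ty": -0.482, "tz": -0.02, "ax": 0, "ay": 0, "az": -51, "jaw": 0.06}])

```text
time: 1.95
eef_pos: [0.5329, 0.0168, 0.2835]
tcp_rot: [-3.14, 0.0, 1.932]
ft_force: [-0.8, -0.3, 0.6]
grip_width: 0.703
```

drive_tool(commands=[{"tx": 0, "ty": -0.001, "tz": -0.04, "ax": 0, "ay": 0, "az": 0, "jaw": 0.06}, {"tx": 0, "ty": -0.001, "tz": -0.07, "ax": 0, "ay": 0, "az": 0, "jaw": 0.06}, {"tx": 0, "ty": -0.001, "tz": -0.092, "ax": 0, "ay": 0, "az": 0, "jaw": 0.06}, {"tx": 0, "ty": -0.001, "tz": -0.092, "ax": 0, "ay": 0, "az": 0, "jaw": 0.06}, {"tx": 0, "ty": -0.001, "tz": -0.092, "ax": 0, "ay": 0, "az": 0, "jaw": 0.03}, {"tx": 0, "ty": -0.001, "tz": -0.092, "ax": 0, "ay": 0, "az": 0, "jaw": 0.0}, {"tx": 0, "ty": -0.001, "tz": -0.092, "ax": 0, "ay": 0, "az": 0, "jaw": 0.0}, {"tx": 0, "ty": -0.001, "tz": -0.092, "ax": 0, "ay": 0, "az": 0, "jaw": 0.0}, {"tx": 0, "ty": -0.001, "tz": -0.092, "ax": 0, "ay": 0, "az": 0, "jaw": 0.0}, {"tx": 0, "ty": -0.001, "tz": -0.092, "ax": 0, "ay": 0, "az": 0, "jaw": 0.0}, {"tx": 0, "ty": -0.001, "tz": -0.092, "ax": 0, "ay": 0, "az": 0, "jaw": 0.0}, {"tx": 0, "ty": -0.001, "tz": -0.092, "ax": 0, "ay": 0, "az": 0, "jaw": 0.0}, {"tx": 0, "ty": -0.001, "tz": -0.092, "ax": 0, "ay": 0, "az": 0, "jaw": 0.0}])

```text
time: 3.25
eef_pos: [0.533, 0.0156, 0.1927]
tcp_rot: [-3.141, 0.001, 1.932]
ft_force: [-2.0, -0.7, 5.7]
grip_width: 0.092
```

drive_tool(commands=[{"tx": 0, "ty": 0, "tz": 0.01, "ax": 0, "ay": 0, "az": 0, "jaw": 0.0}, {"tx": 0, "ty": 0, "tz": 0.025, "ax": 0, "ay": 0, "az": 0, "jaw": 0.0}, {"tx": 0, "ty": 0, "tz": 0.045, "ax": 0, "ay": 0, "az": 0, "jaw": 0.0}, {"tx": 0, "ty": 0, "tz": 0.06, "ax": 0, "ay": 0, "az": 0, "jaw": 0.0}, {"tx": 0, "ty": 0, "tz": 0.06, "ax": 0, "ay": 0, "az": 0, "jaw": 0.0}])

```text
time: 3.75
eef_pos: [0.5343, 0.0157, 0.2548]
tcp_rot: [3.138, 0.002, 1.932]
ft_force: [0.5, 0.2, -4.6]
grip_width: 0.089
```

```bash
python3 - <<'E'
from h import *
c=snap('side','s1.png'); im=cv2.imread('pics/s1.png')[100:280,150:400]; cv2.imwrite('pics/s1c.png',cv2.resize(im,None,fx=3,fy=3))
E
```

```text
(no output)
```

View pics/s1c.png

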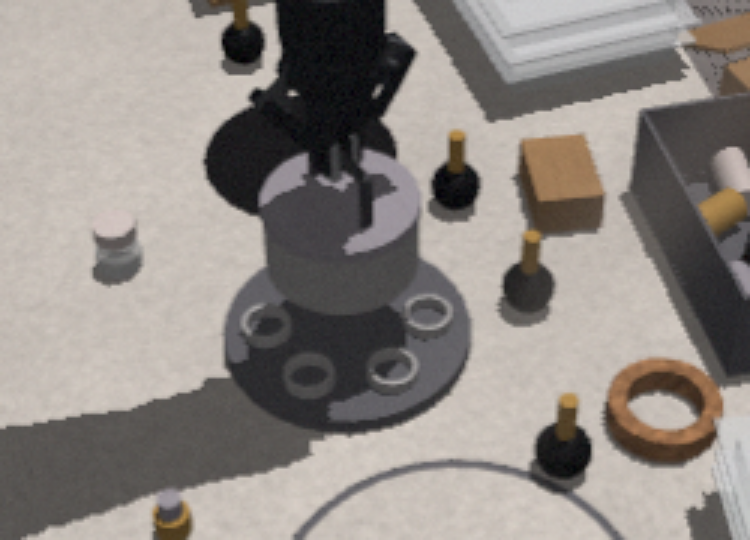

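drive_tool(commands=[{"tx": 0.001, "ty": 0.02, "tz": 0, "ax": 0, "ay": 0, "az": 0, "jaw": 0.0}, {"tx": 0.002, "ty": 0.05, "tz": 0, "ax": 0, "ay": 0, "az": 0, "jaw": 0.0}, {"tx": 0.004, "ty": 0.085, "tz": 0, "ax": 0, "ay": 0, "az": 0, "jaw": 0.0}, {"tx": 0.006, "ty": 0.12, "tz": 0, "ax": 0, "ay": 0, "az": 0, "jaw": 0.0}, {"tx": 0.007, "ty": 0.155, "tz": 0, "ax": 0, "ay": 0, "az": 0, "jaw": 0.0}, {"tx": 0.008, "ty": 0.19, "tz": 0, "ax": 0, "ay": 0, "az": 0, "jaw": 0.0}, {"tx": 0.01, "ty": 0.22, "tz": 0, "ax": 0, "ay": 0, "az": 0, "jaw": 0.0}, {"tx": 0.01, "ty": 0.24, "tz": 0, "ax": 0, "ay": 0, "az": 0, "jaw": 0.0}, {"tx": 0.01, "ty": 0.24, "tz": 0, "ax": 0, "ay": 0, "az": 0, "jaw": 0.0}, {"tx": 0.01, "ty": 0.24, "tz": -0.03, "ax": 0, "ay": 0, "az": 0, "jaw": 0.0}, {"tx": 0.01, "ty": 0.24, "tz": -0.05, "ax": 0, "ay": 0, "az": 0, "jaw": 0.0}, {"tx": 0.01, "ty": 0.24, "tz": -0.05, "ax": 0, "ay": 0, "az": 0, "jaw": 0.0}])

```text
time: 5.0
eef_pos: [0.5408, 0.2537, 0.1991]
tcp_rot: [-3.134, 0.002, 1.932]
ft_force: [-0.7, 0.3, -6.1]
grip_width: 0.091
```

```bash
python3 - <<'E'
from h import *
c=snap('side','s2.png'); im=cv2.imread('pics/s2.png')[60:240,150:400]; cv2.imwrite('pics/s2c.png',cv2.resize(im,None,fx=3,fy=3))
c=snap('top','t2.png')
E
```

```text
(no output)
```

View pics/s2c.png

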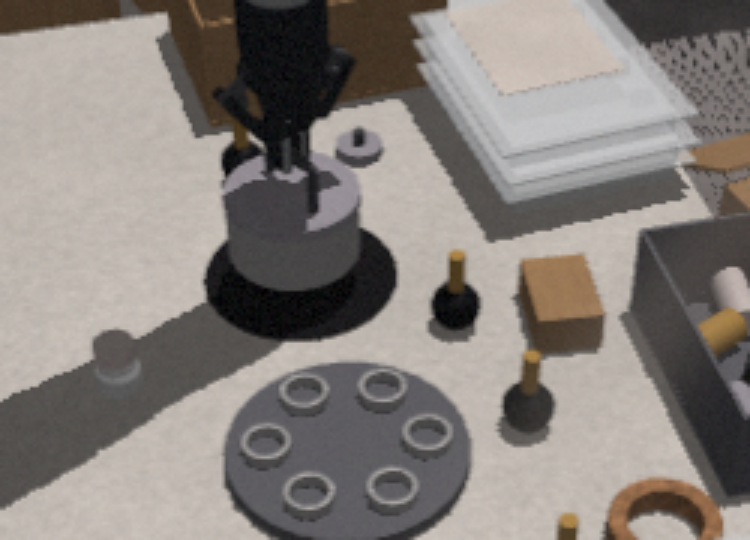

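View pics/t2.png

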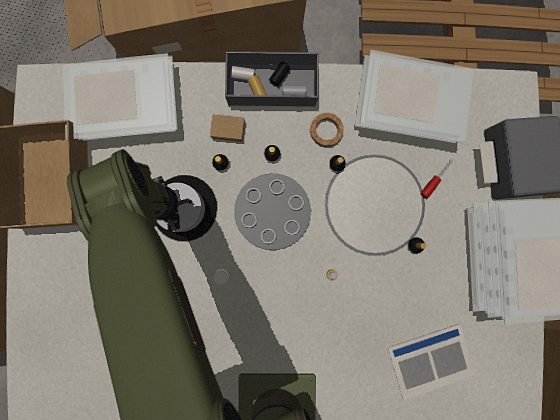

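drive_tool(commands=[{"tx": 0.003, "ty": 0.002, "tz": -0.015, "ax": 0, "ay": 0, "az": 0, "jaw": 0.0}, {"tx": 0.003, "ty": 0.002, "tz": -0.025, "ax": 0, "ay": 0, "az": 0, "jaw": 0.0}, {"tx": 0.003, "ty": 0.002, "tz": -0.031, "ax": 0, "ay": 0, "az": 0, "jaw": 0.0}, {"tx": 0.003, "ty": 0.002, "tz": -0.034, "ax": 0, "ay": 0, "az": 0, "jaw": 0.0}, {"tx": 0.003, "ty": 0.002, "tz": -0.034, "ax": 0, "ay": 0, "az": 0, "jaw": 0.0}, {"tx": 0.003, "ty": 0.002, "tz": -0.034, "ax": 0, "ay": 0, "az": 0, "jaw": 0.0}])

```text
time: 5.7
eef_pos: [0.5462, 0.2569, 0.1689]
tcp_rot: [-3.141, 0.002, 1.932]
ft_force: [-0.6, -0.0, -4.9]
grip_width: 0.097
```

drive_tool(commands=[{"tx": 0, "ty": 0, "tz": -0.003, "ax": 0, "ay": 0, "az": 0, "jaw": 0.0}, {"tx": 0, "ty": 0, "tz": -0.005, "ax": 0, "ay": 0, "az": 0, "jaw": 0.0}, {"tx": 0, "ty": 0, "tz": -0.005, "ax": 0, "ay": 0, "az": 0, "jaw": 0.0}])

```text
time: 6.0
eef_pos: [0.5461, 0.257, 0.1648]
tcp_rot: [-3.142, 0.002, 1.932]
ft_force: [-2.2, -0.3, 1.8]
grip_width: 0.094
```

drive_tool(commands=[{"tx": 0, "ty": 0, "tz": 0, "ax": 0, "ay": 0, "az": 0, "jaw": 0.06}, {"tx": 0, "ty": 0, "tz": 0, "ax": 0, "ay": 0, "az": 0, "jaw": 0.06}, {"tx": 0, "ty": 0, "tz": 0, "ax": 0, "ay": 0, "az": 0, "jaw": 0.06}, {"tx": 0, "ty": 0, "tz": 0, "ax": 0, "ay": 0, "az": 0, "jaw": 0.06}, {"tx": 0, "ty": 0, "tz": 0.03, "ax": 0, "ay": 0, "az": 0, "jaw": 0.06}, {"tx": 0, "ty": 0, "tz": 0.07, "ax": 0, "ay": 0, "az": 0, "jaw": 0.06}, {"tx": 0, "ty": 0, "tz": 0.11, "ax": 0, "ay": 0, "az": 0, "jaw": 0.06}, {"tx": 0, "ty": 0, "tz": 0.11, "ax": 0, "ay": 0, "az": 0, "jaw": 0.06}])

```text
time: 6.8
eef_pos: [0.5489, 0.2583, 0.2812]
tcp_rot: [3.13, 0.001, 1.932]
ft_force: [0.2, -0.2, 0.2]
grip_width: 0.703
```

```bash
python3 - <<'E'
from h import *
c=snap('top','t3.png')
cv2.imwrite('pics/t3c.png',cv2.resize(c['image'][140:260,225:345,::-1],None,fx=5,fy=5,interpolation=cv2.INTER_CUBIC))
c=snap('side','s3.png')
E
```

```text
(no output)
```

View pics/t3c.png

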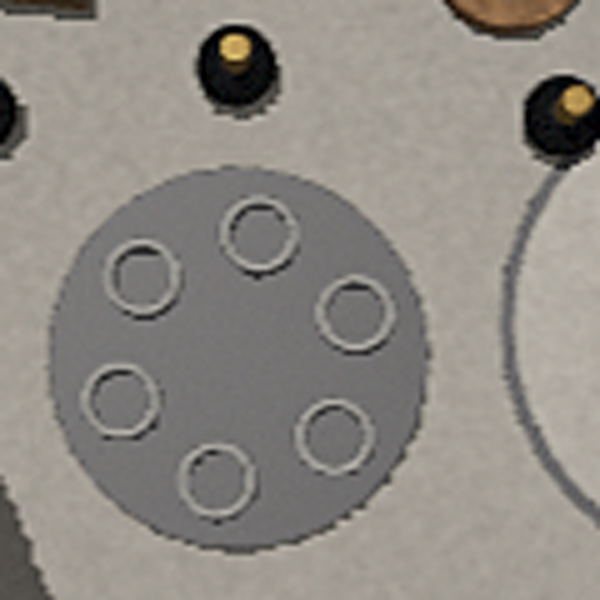

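View pics/s3.png

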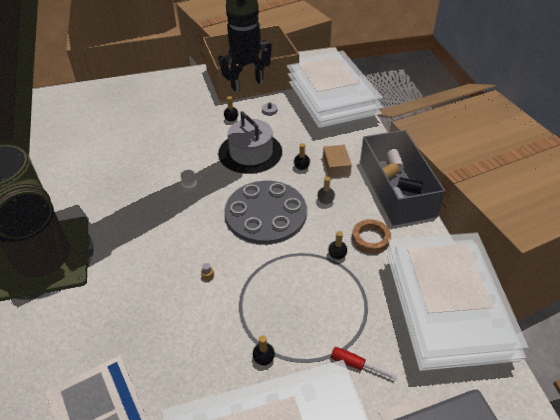

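```bash
python3 - <<'E'
from h import *
c=optics.camera('top')
u=np.array([(259,235),(355,314),(335,437),(217,481),(121,401),(143,279)],float)
px=(u+.5)/5-.5+[225,140]
r=ray(c,px,.028)[:,:2]; m=r.mean(0); print(m.round(4))
a=np.angle(((r-m)@[1,1j])*np.exp(1j*np.pi/3*np.arange(6))); print(np.degrees(a),np.linalg.norm(r-m,axis=1))
a0=a.mean()
for k in range(6):
    t=a0-k*np.pi/3; print(k,(m+.066*np.array([np.cos(t),np.sin(t)])).round(4), round(np.degrees(t),1), r[k].round(4))
E
```

```text
[0.5353 0.0169]
[-9.0402909  -8.98863603 -8.94526282 -9.33432039 -9.24171214 -9.0572392 ] [0.06568836 0.06562508 0.06573334 0.06572069 0.06571495 0.06516086]
0 [0.6005 0.0064] -9.1 [0.6002 0.0065]
1 [ 0.5588 -0.0448] -69.1 [ 0.5588 -0.0444]
2 [ 0.4937 -0.0344] -129.1 [ 0.494  -0.0343]
3 [0.4701 0.0273] -189.1 [0.4704 0.0275]
4 [0.5117 0.0785] -249.1 [0.512  0.0783]
5 [0.5769 0.0681] -309.1 [0.5763 0.0675]
```

drive_tool(commands=[{"tx": -0.031, "ty": 0.156, "tz": -0.03, "ax": 0, "ay": 0, "az": -29.7, "jaw": 0.07}, {"tx": -0.031, "ty": 0.156, "tz": -0.03, "ax": 0, "ay": 0, "az": -29.7, "jaw": 0.07}, {"tx": -0.031, "ty": 0.156, "tz": -0.03, "ax": 0, "ay": 0, "az": -29.7, "jaw": 0.07}, {"tx": -0.031, "ty": 0.156, "tz": -0.03, "ax": 0, "ay": 0, "az": -29.7, "jaw": 0.07}, {"tx": -0.031, "ty": 0.156, "tz": -0.03, "ax": 0, "ay": 0, "az": -29.7, "jaw": 0.07}, {"tx": -0.031, "ty": 0.156, "tz": -0.03, "ax": 0, "ay": 0, "az": -29.7, "jaw": 0.07}, {"tx": -0.031, "ty": 0.156, "tz": -0.03, "ax": 0, "ay": 0, "az": -29.7, "jaw": 0.07}, {"tx": -0.031, "ty": 0.156, "tz": -0.03, "ax": 0, "ay": 0, "az": -29.7, "jaw": 0.07}])

```text
time: 7.75
eef_pos: [0.5155, 0.4115, 0.2448]
tcp_rot: [3.141, 0.002, 1.412]
ft_force: [0.2, -0.2, 0.3]
grip_width: 0.817
```

drive_tool(commands=[{"tx": 0.002, "ty": 0.002, "tz": -0.04, "ax": 0, "ay": 0, "az": 0, "jaw": 0.07}, {"tx": 0.002, "ty": 0.002, "tz": -0.08, "ax": 0, "ay": 0, "az": 0, "jaw": 0.07}, {"tx": 0.002, "ty": 0.002, "tz": -0.11, "ax": 0, "ay": 0, "az": 0, "jaw": 0.07}, {"tx": 0.002, "ty": 0.002, "tz": -0.122, "ax": 0, "ay": 0, "az": 0, "jaw": 0.07}, {"tx": 0.002, "ty": 0.002, "tz": -0.122, "ax": 0, "ay": 0, "az": 0, "jaw": 0.05}, {"tx": 0.002, "ty": 0.002, "tz": -0.122, "ax": 0, "ay": 0, "az": 0, "jaw": 0.03}, {"tx": 0.002, "ty": 0.002, "tz": -0.122, "ax": 0, "ay": 0, "az": 0, "jaw": 0.02}, {"tx": 0.002, "ty": 0.002, "tz": -0.122, "ax": 0, "ay": 0, "az": 0, "jaw": 0.0}, {"tx": 0.002, "ty": 0.002, "tz": -0.122, "ax": 0, "ay": 0, "az": 0, "jaw": 0.0}, {"tx": 0.002, "ty": 0.002, "tz": -0.122, "ax": 0, "ay": 0, "az": 0, "jaw": 0.0}, {"tx": 0.002, "ty": 0.002, "tz": -0.122, "ax": 0, "ay": 0, "az": 0, "jaw": 0.0}])

```text
time: 8.85
eef_pos: [0.5184, 0.4144, 0.125]
tcp_rot: [3.139, -0.001, 1.412]
ft_force: [0.4, 0.0, 6.5]
grip_width: 0.153
```

```bash
python3 - <<'E'
from h import *
c=snap('side','s4.png'); im=cv2.imread('pics/s4.png')[0:180,150:400]; cv2.imwrite('pics/s4c.png',cv2.resize(im,None,fx=3,fy=3))
E
```

```text
(no output)
```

View pics/s4c.png

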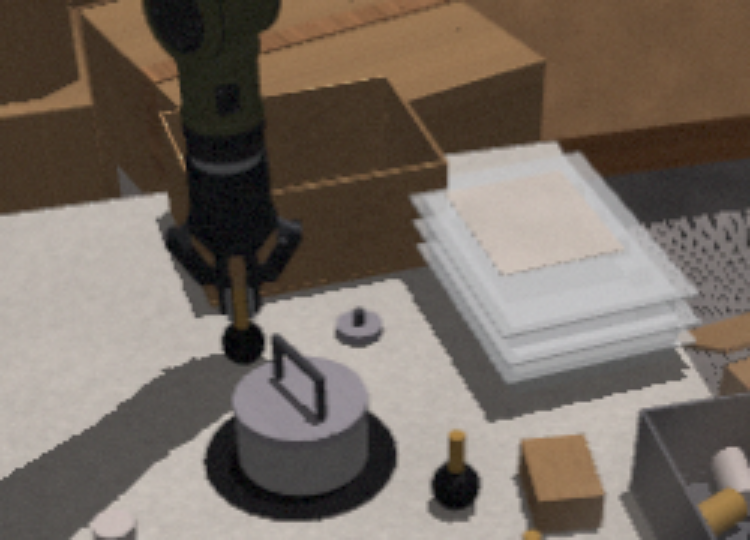

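drive_tool(commands=[{"tx": 0, "ty": 0, "tz": 0.03, "ax": 0, "ay": 0, "az": 0, "jaw": 0.0}, {"tx": 0, "ty": 0, "tz": 0.07, "ax": 0, "ay": 0, "az": 0, "jaw": 0.0}, {"tx": 0, "ty": 0, "tz": 0.11, "ax": 0, "ay": 0, "az": 0, "jaw": 0.0}, {"tx": 0, "ty": 0, "tz": 0.15, "ax": 0, "ay": 0, "az": 0, "jaw": 0.0}, {"tx": 0, "ty": -0.03, "tz": 0.15, "ax": 0, "ay": 0, "az": 0, "jaw": 0.0}, {"tx": -0.01, "ty": -0.07, "tz": 0.15, "ax": 0, "ay": 0, "az": 0, "jaw": 0.0}, {"tx": -0.02, "ty": -0.11, "tz": 0.15, "ax": 0, "ay": 0, "az": 0, "jaw": 0.0}, {"tx": -0.03, "ty": -0.15, "tz": 0.15, "ax": 0, "ay": 0, "az": 0, "jaw": 0.0}, {"tx": -0.035, "ty": -0.19, "tz": 0.15, "ax": 0, "ay": 0, "az": 0, "jaw": 0.0}, {"tx": -0.04, "ty": -0.23, "tz": 0.15, "ax": 0, "ay": 0, "az": 0, "jaw": 0.0}, {"tx": -0.045, "ty": -0.27, "tz": 0.15, "ax": 0, "ay": 0, "az": 0, "jaw": 0.0}, {"tx": -0.048, "ty": -0.31, "tz": 0.15, "ax": 0, "ay": 0, "az": 0, "jaw": 0.0}, {"tx": -0.048, "ty": -0.35, "tz": 0.15, "ax": 0, "ay": 0, "az": 0, "jaw": 0.0}, {"tx": -0.048, "ty": -0.387, "tz": 0.15, "ax": 0, "ay": 0, "az": 0, "jaw": 0.0}, {"tx": -0.048, "ty": -0.387, "tz": 0.13, "ax": 0, "ay": 0, "az": 0, "jaw": 0.0}, {"tx": -0.048, "ty": -0.387, "tz": 0.09, "ax": 0, "ay": 0, "az": 0, "jaw": 0.0}, {"tx": -0.048, "ty": -0.387, "tz": 0.06, "ax": 0, "ay": 0, "az": 0, "jaw": 0.0}, {"tx": -0.048, "ty": -0.387, "tz": 0.06, "ax": 0, "ay": 0, "az": 0, "jaw": 0.0}])

```text
time: 10.7
eef_pos: [0.4671, 0.027, 0.1818]
tcp_rot: [-3.136, 0.001, 1.412]
ft_force: [-1.0, -0.3, -0.5]
grip_width: 0.153
```

```bash
cat > look.py <<'E'
import sys
from h import *
n=sys.argv[1]
a=optics.camera('top')['image'][:,:,::-1];b=optics.camera('side')['image'][:,:,::-1]
cv2.imwrite('pics/%s.png'%n,np.hstack([cv2.resize(a[130:270,200:345],(580,560),interpolation=cv2.INTER_CUBIC)[:, 90:490],cv2.resize(b[110:250,210:310],(400,560),interpolation=cv2.INTER_CUBIC)]))
E
python3 look.py l5
```

```text
(no output)
```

View pics/l5.png

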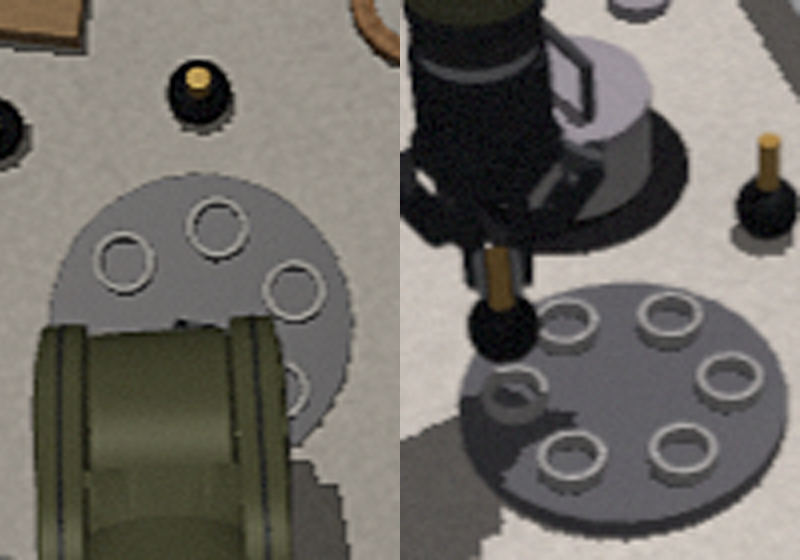

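drive_tool(commands=[{"tx": 0.003, "ty": 0, "tz": 0, "ax": 0, "ay": 0, "az": 0, "jaw": 0.0}, {"tx": 0.003, "ty": 0, "tz": -0.015, "ax": 0, "ay": 0, "az": 0, "jaw": 0.0}, {"tx": 0.003, "ty": 0, "tz": -0.025, "ax": 0, "ay": 0, "az": 0, "jaw": 0.0}, {"tx": 0.003, "ty": 0, "tz": -0.032, "ax": 0, "ay": 0, "az": 0, "jaw": 0.0}, {"tx": 0.003, "ty": 0, "tz": -0.035, "ax": 0, "ay": 0, "az": 0, "jaw": 0.0}, {"tx": 0.003, "ty": 0, "tz": -0.035, "ax": 0, "ay": 0, "az": 0, "jaw": 0.0}, {"tx": 0.003, "ty": 0, "tz": -0.035, "ax": 0, "ay": 0, "az": 0, "jaw": 0.0}])

```text
time: 11.5
eef_pos: [0.4734, 0.0274, 0.1507]
tcp_rot: [3.139, -0.001, 1.413]
ft_force: [0.0, -0.7, -0.9]
grip_width: 0.153
```

drive_tool(commands=[{"tx": -0.002, "ty": 0, "tz": -0.003, "ax": 0, "ay": 0, "az": 0, "jaw": 0.0}, {"tx": -0.002, "ty": 0, "tz": -0.005, "ax": 0, "ay": 0, "az": 0, "jaw": 0.0}, {"tx": -0.002, "ty": 0, "tz": -0.005, "ax": 0, "ay": 0, "az": 0, "jaw": 0.0}])

```text
time: 11.8
eef_pos: [0.4713, 0.0274, 0.1458]
tcp_rot: [3.139, -0.001, 1.413]
ft_force: [-0.1, 0.1, 2.2]
grip_width: 0.151
```

Contact. Release, rise.

drive_tool(commands=[{"tx": 0, "ty": 0, "tz": 0, "ax": 0, "ay": 0, "az": 0, "jaw": 0.02}, {"tx": 0, "ty": 0, "tz": 0, "ax": 0, "ay": 0, "az": 0, "jaw": 0.03}, {"tx": 0, "ty": 0, "tz": 0, "ax": 0, "ay": 0, "az": 0, "jaw": 0.04}, {"tx": 0, "ty": 0, "tz": 0.02, "ax": 0, "ay": 0, "az": 0, "jaw": 0.04}, {"tx": 0, "ty": 0, "tz": 0.05, "ax": 0, "ay": 0, "az": 0, "jaw": 0.04}, {"tx": 0, "ty": 0, "tz": 0.09, "ax": 0, "ay": 0, "az": 0, "jaw": 0.04}, {"tx": 0, "ty": 0, "tz": 0.12, "ax": 0, "ay": 0, "az": 0, "jaw": 0.04}])

```text
time: 12.5
eef_pos: [0.4716, 0.0274, 0.2678]
tcp_rot: [3.138, -0.001, 1.413]
ft_force: [-0.5, 0.9, -0.7]
grip_width: 0.47
```

```bash
python3 look.py l6
```

```text
(no output)
```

View pics/l6.png

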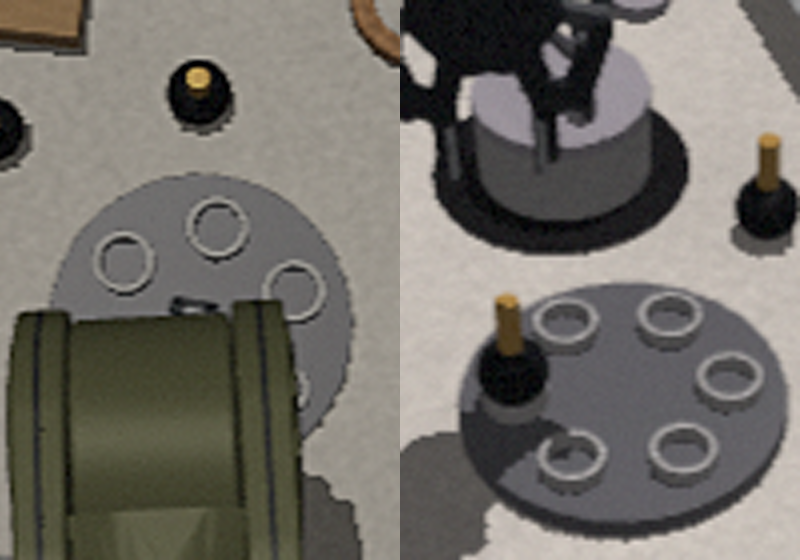

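drive_tool(commands=[{"tx": 0, "ty": -0.03, "tz": 0, "ax": 0, "ay": 0, "az": 0, "jaw": 0.07}, {"tx": -0.023, "ty": -0.395, "tz": -0.02, "ax": 0, "ay": 0, "az": 60, "jaw": 0.07}, {"tx": -0.023, "ty": -0.395, "tz": -0.02, "ax": 0, "ay": 0, "az": 60, "jaw": 0.07}, {"tx": -0.023, "ty": -0.395, "tz": -0.02, "ax": 0, "ay": 0, "az": 60, "jaw": 0.07}, {"tx": -0.023, "ty": -0.395, "tz": -0.02, "ax": 0, "ay": 0, "az": 60, "jaw": 0.07}, {"tx": -0.023, "ty": -0.395, "tz": -0.02, "ax": 0, "ay": 0, "az": 60, "jaw": 0.07}, {"tx": -0.023, "ty": -0.395, "tz": -0.02, "ax": 0, "ay": 0, "az": 60, "jaw": 0.07}, {"tx": -0.023, "ty": -0.395, "tz": -0.02, "ax": 0, "ay": 0, "az": 60, "jaw": 0.07}, {"tx": -0.023, "ty": -0.395, "tz": -0.02, "ax": 0, "ay": 0, "az": 60, "jaw": 0.07}, {"tx": -0.023, "ty": -0.395, "tz": -0.02, "ax": 0, "ay": 0, "az": 60, "jaw": 0.07}, {"tx": -0.023, "ty": -0.395, "tz": -0.02, "ax": 0, "ay": 0, "az": 60, "jaw": 0.07}, {"tx": -0.023, "ty": -0.395, "tz": -0.02, "ax": 0, "ay": 0, "az": 60, "jaw": 0.07}, {"tx": -0.023, "ty": -0.395, "tz": -0.02, "ax": 0, "ay": 0, "az": 60, "jaw": 0.07}, {"tx": -0.023, "ty": -0.395, "tz": -0.02, "ax": 0, "ay": 0, "az": 60, "jaw": 0.07}])

```text
time: 14.0
eef_pos: [0.4513, -0.366, 0.2504]
tcp_rot: [3.131, -0.003, 2.462]
ft_force: [-0.1, -0.1, 0.7]
grip_width: 0.818
```

```bash
python3 - <<'E'
from h import *
c=snap('top','t7.png');c=snap('side','s7.png')
E
```

```text
(no output)
```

View pics/t7.png

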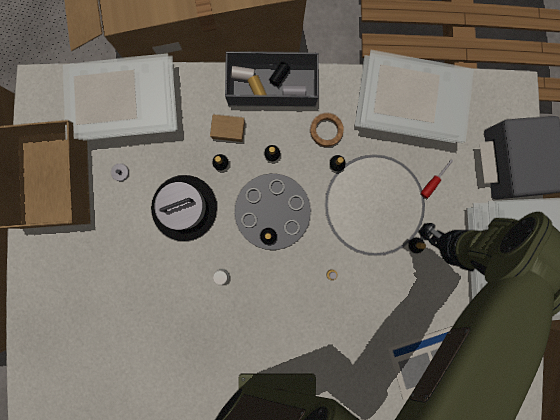

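View pics/s7.png

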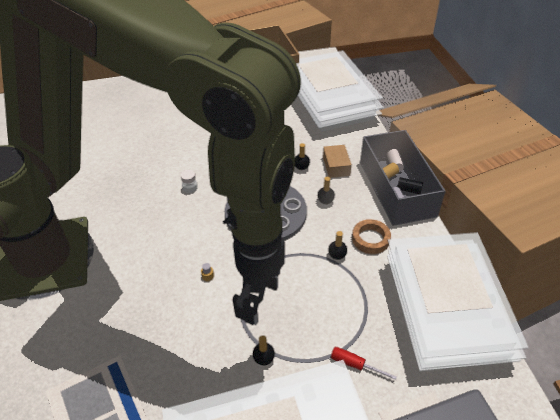

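drive_tool(commands=[{"tx": -0.003, "ty": -0.002, "tz": -0.04, "ax": 0, "ay": 0, "az": 0, "jaw": 0.07}, {"tx": -0.003, "ty": -0.002, "tz": -0.08, "ax": 0, "ay": 0, "az": 0, "jaw": 0.07}, {"tx": -0.003, "ty": -0.002, "tz": -0.11, "ax": 0, "ay": 0, "az": 0, "jaw": 0.07}, {"tx": -0.003, "ty": -0.002, "tz": -0.126, "ax": 0, "ay": 0, "az": 0, "jaw": 0.07}, {"tx": -0.003, "ty": -0.002, "tz": -0.126, "ax": 0, "ay": 0, "az": 0, "jaw": 0.05}, {"tx": -0.003, "ty": -0.002, "tz": -0.126, "ax": 0, "ay": 0, "az": 0, "jaw": 0.03}, {"tx": -0.003, "ty": -0.002, "tz": -0.126, "ax": 0, "ay": 0, "az": 0, "jaw": 0.02}, {"tx": -0.003, "ty": -0.002, "tz": -0.126, "ax": 0, "ay": 0, "az": 0, "jaw": 0.0}, {"tx": -0.003, "ty": -0.002, "tz": -0.126, "ax": 0, "ay": 0, "az": 0, "jaw": 0.0}, {"tx": -0.003, "ty": -0.002, "tz": -0.126, "ax": 0, "ay": 0, "az": 0, "jaw": 0.0}, {"tx": -0.003, "ty": -0.002, "tz": -0.126, "ax": 0, "ay": 0, "az": 0, "jaw": 0.0}])

```text
time: 15.2
eef_pos: [0.4493, -0.369, 0.1261]
tcp_rot: [3.13, 0.001, 2.461]
ft_force: [0.4, 1.1, 6.4]
grip_width: 0.154
```

drive_tool(commands=[{"tx": 0, "ty": 0, "tz": 0.03, "ax": 0, "ay": 0, "az": 0, "jaw": 0.0}, {"tx": 0, "ty": 0, "tz": 0.07, "ax": 0, "ay": 0, "az": 0, "jaw": 0.0}, {"tx": 0, "ty": 0, "tz": 0.11, "ax": 0, "ay": 0, "az": 0, "jaw": 0.0}, {"tx": 0.003, "ty": 0.03, "tz": 0.12, "ax": 0, "ay": 0, "az": 0, "jaw": 0.0}, {"tx": 0.008, "ty": 0.07, "tz": 0.12, "ax": 0, "ay": 0, "az": 0, "jaw": 0.0}, {"tx": 0.013, "ty": 0.11, "tz": 0.12, "ax": 0, "ay": 0, "az": 0, "jaw": 0.0}, {"tx": 0.02, "ty": 0.15, "tz": 0.12, "ax": 0, "ay": 0, "az": 0, "jaw": 0.0}, {"tx": 0.025, "ty": 0.19, "tz": 0.12, "ax": 0, "ay": 0, "az": 0, "jaw": 0.0}, {"tx": 0.03, "ty": 0.23, "tz": 0.12, "ax": 0, "ay": 0, "az": 0, "jaw": 0.0}, {"tx": 0.037, "ty": 0.27, "tz": 0.12, "ax": 0, "ay": 0, "az": 0, "jaw": 0.0}, {"tx": 0.044, "ty": 0.31, "tz": 0.12, "ax": 0, "ay": 0, "az": 0, "jaw": 0.0}, {"tx": 0.0445, "ty": 0.3346, "tz": 0.12, "ax": 0, "ay": 0, "az": 0, "jaw": 0.0}, {"tx": 0.0445, "ty": 0.3346, "tz": 0.1, "ax": 0, "ay": 0, "az": 0, "jaw": 0.0}, {"tx": 0.0445, "ty": 0.3346, "tz": 0.075, "ax": 0, "ay": 0, "az": 0, "jaw": 0.0}, {"tx": 0.0445, "ty": 0.3346, "tz": 0.055, "ax": 0, "ay": 0, "az": 0, "jaw": 0.0}, {"tx": 0.0445, "ty": 0.3346, "tz": 0.055, "ax": 0, "ay": 0, "az": 0, "jaw": 0.0}, {"tx": 0.0445, "ty": 0.3346, "tz": 0.055, "ax": 0, "ay": 0, "az": 0, "jaw": 0.0}])

```text
time: 16.9
eef_pos: [0.4936, -0.0344, 0.1813]
tcp_rot: [3.131, 0.0, 2.461]
ft_force: [0.4, 0.1, -0.0]
grip_width: 0.158
```

```bash
python3 look.py l8
```

```text
(no output)
```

View pics/l8.png

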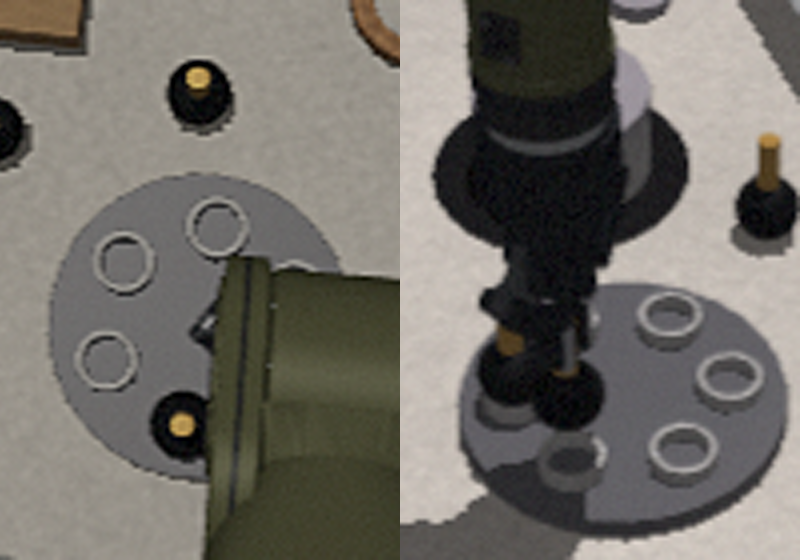

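drive_tool(commands=[{"tx": 0, "ty": 0, "tz": -0.015, "ax": 0, "ay": 0, "az": 0, "jaw": 0.0}, {"tx": 0, "ty": 0, "tz": -0.025, "ax": 0, "ay": 0, "az": 0, "jaw": 0.0}, {"tx": 0, "ty": 0, "tz": -0.032, "ax": 0, "ay": 0, "az": 0, "jaw": 0.0}, {"tx": 0, "ty": 0, "tz": -0.036, "ax": 0, "ay": 0, "az": 0, "jaw": 0.0}, {"tx": 0, "ty": 0, "tz": -0.036, "ax": 0, "ay": 0, "az": 0, "jaw": 0.0}, {"tx": 0, "ty": 0, "tz": -0.036, "ax": 0, "ay": 0, "az": 0, "jaw": 0.0}])

```text
time: 17.6
eef_pos: [0.495, -0.035, 0.1476]
tcp_rot: [3.129, 0.004, 2.461]
ft_force: [-2.8, -0.7, 7.7]
grip_width: 0.155
```

drive_tool(commands=[{"tx": -0.001, "ty": 0, "tz": 0, "ax": 0, "ay": 0, "az": 0, "jaw": 0.02}, {"tx": -0.001, "ty": 0, "tz": 0, "ax": 0, "ay": 0, "az": 0, "jaw": 0.03}, {"tx": -0.001, "ty": 0, "tz": 0, "ax": 0, "ay": 0, "az": 0, "jaw": 0.04}, {"tx": -0.001, "ty": 0, "tz": 0.02, "ax": 0, "ay": 0, "az": 0, "jaw": 0.04}, {"tx": -0.001, "ty": 0, "tz": 0.05, "ax": 0, "ay": 0, "az": 0, "jaw": 0.04}, {"tx": 0, "ty": 0, "tz": 0.09, "ax": 0, "ay": 0, "az": 0, "jaw": 0.04}, {"tx": 0, "ty": 0, "tz": 0.12, "ax": 0, "ay": 0, "az": 0, "jaw": 0.04}])

```text
time: 18.3
eef_pos: [0.4954, -0.035, 0.2695]
tcp_rot: [3.128, 0.005, 2.461]
ft_force: [1.6, 0.5, 0.2]
grip_width: 0.464
```

```bash
python3 look.py l9
```

```text
(no output)
```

View pics/l9.png

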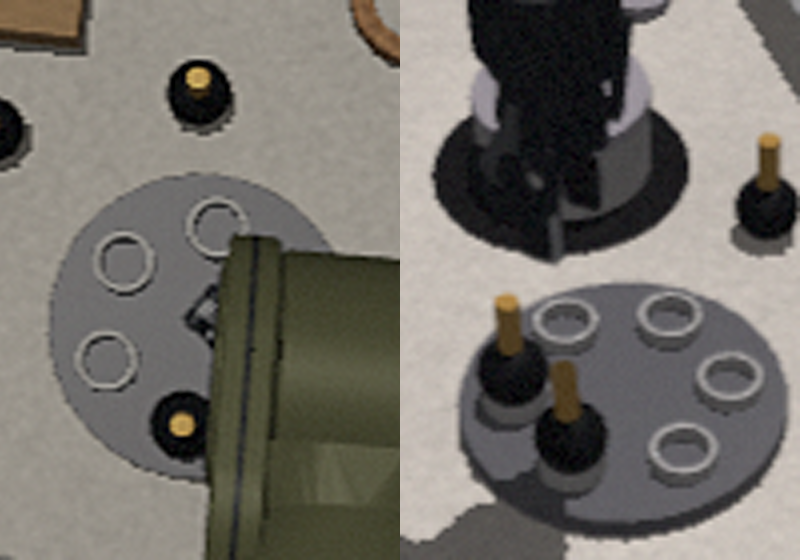

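drive_tool(commands=[{"tx": 0.171, "ty": -0.12, "tz": -0.02, "ax": -0.6, "ay": 0.5, "az": 0, "jaw": 0.06}, {"tx": 0.171, "ty": -0.12, "tz": -0.02, "ax": -0.6, "ay": 0.5, "az": 0, "jaw": 0.06}, {"tx": 0.171, "ty": -0.12, "tz": -0.02, "ax": -0.6, "ay": 0.5, "az": 0, "jaw": 0.06}, {"tx": 0.171, "ty": -0.12, "tz": -0.02, "ax": -0.6, "ay": 0.5, "az": 0, "jaw": 0.06}, {"tx": 0.171, "ty": -0.12, "tz": -0.02, "ax": -0.6, "ay": 0.5, "az": 0, "jaw": 0.06}, {"tx": 0.171, "ty": -0.12, "tz": -0.02, "ax": -0.6, "ay": 0.5, "az": 0, "jaw": 0.06}, {"tx": 0.171, "ty": -0.12, "tz": -0.02, "ax": -0.6, "ay": 0.5, "az": 0, "jaw": 0.06}, {"tx": 0.171, "ty": -0.12, "tz": -0.02, "ax": -0.6, "ay": 0.5, "az": 0, "jaw": 0.06}])

```text
time: 19.2
eef_pos: [0.6675, -0.1543, 0.2519]
tcp_rot: [3.138, 0.01, 2.462]
ft_force: [0.4, -0.3, 0.8]
grip_width: 0.703
```

```bash
python3 - <<'E'
from h import *
c=snap('top','t10.png');c=snap('side','s10.png')
E
```

```text
(no output)
```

View pics/t10.png

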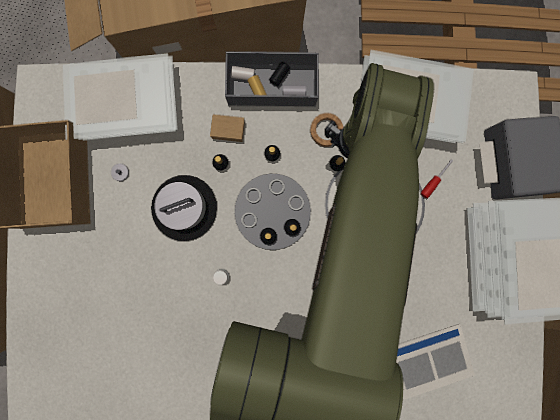

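View pics/s10.png

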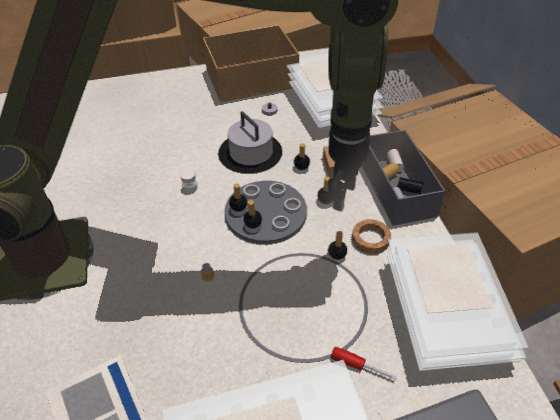

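drive_tool(commands=[{"tx": -0.001, "ty": -0.001, "tz": -0.04, "ax": 0.3, "ay": 0.4, "az": 0, "jaw": 0.06}, {"tx": -0.001, "ty": -0.001, "tz": -0.08, "ax": 0.3, "ay": 0.4, "az": 0, "jaw": 0.06}, {"tx": -0.001, "ty": -0.001, "tz": -0.11, "ax": 0.3, "ay": 0.4, "az": 0, "jaw": 0.06}, {"tx": -0.001, "ty": -0.001, "tz": -0.127, "ax": 0.3, "ay": 0.4, "az": 0, "jaw": 0.06}, {"tx": -0.001, "ty": -0.001, "tz": -0.127, "ax": 0.3, "ay": 0.4, "az": 0, "jaw": 0.05}, {"tx": -0.001, "ty": -0.001, "tz": -0.127, "ax": 0.3, "ay": 0.4, "az": 0, "jaw": 0.03}, {"tx": -0.001, "ty": -0.001, "tz": -0.127, "ax": 0.3, "ay": 0.4, "az": 0, "jaw": 0.02}, {"tx": -0.001, "ty": -0.001, "tz": -0.127, "ax": 0.3, "ay": 0.4, "az": 0, "jaw": 0.0}, {"tx": -0.001, "ty": -0.001, "tz": -0.127, "ax": 0.3, "ay": 0.4, "az": 0, "jaw": 0.0}, {"tx": -0.001, "ty": -0.001, "tz": -0.127, "ax": 0.3, "ay": 0.4, "az": 0, "jaw": 0.0}, {"tx": -0.001, "ty": -0.001, "tz": -0.127, "ax": 0.3, "ay": 0.4, "az": 0, "jaw": 0.0}])

```text
time: 20.4
eef_pos: [0.6679, -0.1556, 0.1278]
tcp_rot: [3.136, 0.006, 2.462]
ft_force: [-0.3, -0.4, 7.0]
grip_width: 0.15
```

drive_tool(commands=[{"tx": 0, "ty": 0, "tz": 0.03, "ax": 0, "ay": 0, "az": 0, "jaw": 0.0}, {"tx": 0, "ty": 0, "tz": 0.07, "ax": 0, "ay": 0, "az": 0, "jaw": 0.0}, {"tx": 0, "ty": 0, "tz": 0.11, "ax": 0, "ay": 0, "az": 0, "jaw": 0.0}, {"tx": -0.025, "ty": 0.025, "tz": 0.12, "ax": 0, "ay": 0, "az": 0, "jaw": 0.0}, {"tx": -0.055, "ty": 0.055, "tz": 0.12, "ax": 0, "ay": 0, "az": 0, "jaw": 0.0}, {"tx": -0.085, "ty": 0.085, "tz": 0.12, "ax": 0, "ay": 0, "az": 0, "jaw": 0.0}, {"tx": -0.109, "ty": 0.111, "tz": 0.12, "ax": 0, "ay": 0, "az": 0, "jaw": 0.0}, {"tx": -0.109, "ty": 0.111, "tz": 0.1, "ax": 0, "ay": 0, "az": 0, "jaw": 0.0}, {"tx": -0.109, "ty": 0.111, "tz": 0.075, "ax": 0, "ay": 0, "az": 0, "jaw": 0.0}, {"tx": -0.109, "ty": 0.111, "tz": 0.055, "ax": 0, "ay": 0, "az": 0, "jaw": 0.0}, {"tx": -0.109, "ty": 0.111, "tz": 0.055, "ax": 0, "ay": 0, "az": 0, "jaw": 0.0}, {"tx": -0.109, "ty": 0.111, "tz": 0.055, "ax": 0, "ay": 0, "az": 0, "jaw": 0.0}])

```text
time: 21.6
eef_pos: [0.5588, -0.0446, 0.1831]
tcp_rot: [3.137, 0.005, 2.462]
ft_force: [-0.7, -0.9, -0.9]
grip_width: 0.154
```

```bash
python3 look.py l11
```

```text
(no output)
```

View pics/l11.png

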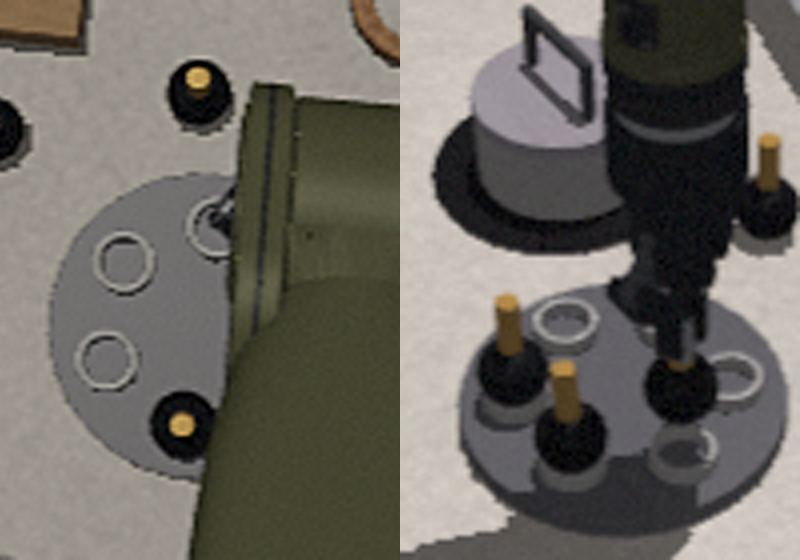

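Stand unmoved; lower to seat.

drive_tool(commands=[{"tx": 0, "ty": 0, "tz": -0.015, "ax": 0, "ay": 0, "az": 0, "jaw": 0.0}, {"tx": 0, "ty": 0, "tz": -0.025, "ax": 0, "ay": 0, "az": 0, "jaw": 0.0}, {"tx": 0, "ty": 0, "tz": -0.031, "ax": 0, "ay": 0, "az": 0, "jaw": 0.0}, {"tx": 0, "ty": 0, "tz": -0.035, "ax": 0, "ay": 0, "az": 0, "jaw": 0.0}, {"tx": 0, "ty": 0, "tz": -0.035, "ax": 0, "ay": 0, "az": 0, "jaw": 0.0}, {"tx": 0, "ty": 0, "tz": -0.035, "ax": 0, "ay": 0, "az": 0, "jaw": 0.0}])

```text
time: 22.3
eef_pos: [0.5599, -0.0451, 0.1495]
tcp_rot: [3.136, 0.008, 2.462]
ft_force: [-0.8, -1.8, 0.9]
grip_width: 0.154
```

drive_tool(commands=[{"tx": -0.001, "ty": 0, "tz": -0.001, "ax": 0, "ay": 0, "az": 0, "jaw": 0.0}, {"tx": -0.001, "ty": 0, "tz": -0.001, "ax": 0, "ay": 0, "az": 0, "jaw": 0.02}, {"tx": -0.001, "ty": 0, "tz": -0.001, "ax": 0, "ay": 0, "az": 0, "jaw": 0.03}, {"tx": -0.001, "ty": 0, "tz": 0, "ax": 0, "ay": 0, "az": 0, "jaw": 0.04}, {"tx": -0.001, "ty": 0, "tz": 0.02, "ax": 0, "ay": 0, "az": 0, "jaw": 0.04}, {"tx": -0.001, "ty": 0, "tz": 0.05, "ax": 0, "ay": 0, "az": 0, "jaw": 0.04}, {"tx": 0, "ty": 0, "tz": 0.09, "ax": 0, "ay": 0, "az": 0, "jaw": 0.04}, {"tx": 0, "ty": 0, "tz": 0.12, "ax": 0, "ay": 0, "az": 0, "jaw": 0.04}])

```text
time: 23.1
eef_pos: [0.5603, -0.045, 0.2716]
tcp_rot: [3.135, 0.009, 2.462]
ft_force: [0.5, 0.2, -0.1]
grip_width: 0.466
```

```bash
python3 look.py l12
```

```text
(no output)
```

View pics/l12.png

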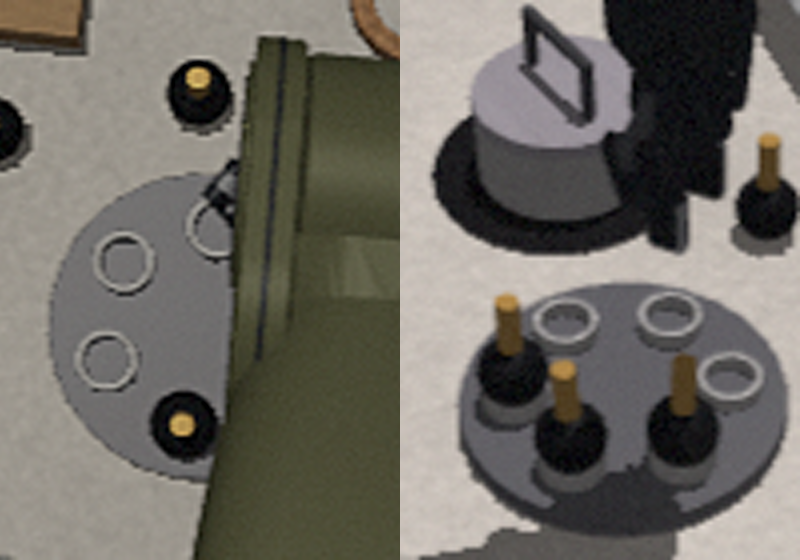

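drive_tool(commands=[{"tx": 0.106, "ty": 0.202, "tz": -0.02, "ax": 0, "ay": 0, "az": 0, "jaw": 0.06}, {"tx": 0.106, "ty": 0.202, "tz": -0.02, "ax": 0, "ay": 0, "az": 0, "jaw": 0.06}, {"tx": 0.106, "ty": 0.202, "tz": -0.02, "ax": 0, "ay": 0, "az": 0, "jaw": 0.06}, {"tx": 0.106, "ty": 0.202, "tz": -0.02, "ax": 0, "ay": 0, "az": 0, "jaw": 0.06}, {"tx": 0.106, "ty": 0.202, "tz": -0.02, "ax": 0, "ay": 0, "az": 0, "jaw": 0.06}, {"tx": 0.106, "ty": 0.202, "tz": -0.02, "ax": 0, "ay": 0, "az": 0, "jaw": 0.06}, {"tx": 0.106, "ty": 0.202, "tz": -0.02, "ax": 0, "ay": 0, "az": 0, "jaw": 0.06}, {"tx": 0.106, "ty": 0.202, "tz": -0.02, "ax": 0, "ay": 0, "az": 0, "jaw": 0.06}])

```text
time: 24.0
eef_pos: [0.6678, 0.156, 0.2538]
tcp_rot: [3.132, 0.015, 2.461]
ft_force: [-0.7, -0.1, 0.6]
grip_width: 0.703
```

```bash
python3 - <<'E'
from h import *
c=snap('top','t13.png');c=snap('side','s13.png')
E
```

```text
(no output)
```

View pics/t13.png

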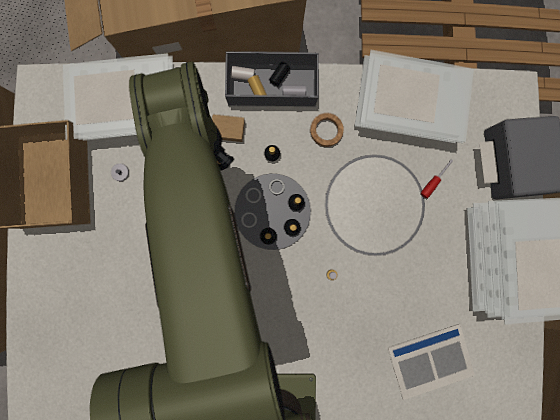

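View pics/s13.png

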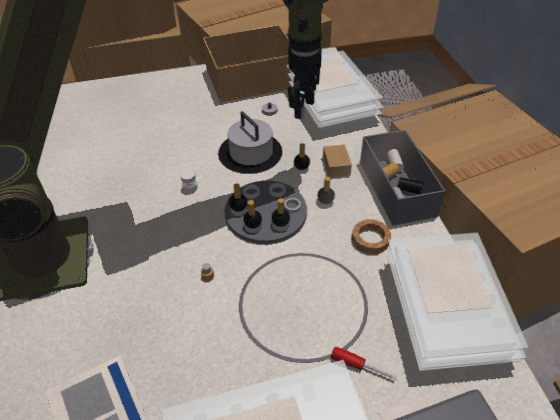

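drive_tool(commands=[{"tx": -0.002, "ty": 0.001, "tz": -0.04, "ax": 0.1, "ay": 1, "az": 0, "jaw": 0.06}, {"tx": -0.002, "ty": 0.001, "tz": -0.08, "ax": 0.1, "ay": 1, "az": 0, "jaw": 0.06}, {"tx": -0.002, "ty": 0.001, "tz": -0.11, "ax": 0.1, "ay": 1, "az": 0, "jaw": 0.06}, {"tx": -0.002, "ty": 0.001, "tz": -0.128, "ax": 0.1, "ay": 1, "az": 0, "jaw": 0.06}, {"tx": -0.002, "ty": 0.001, "tz": -0.128, "ax": 0.1, "ay": 1, "az": 0, "jaw": 0.05}, {"tx": -0.002, "ty": 0.001, "tz": -0.128, "ax": 0.1, "ay": 1, "az": 0, "jaw": 0.03}, {"tx": -0.002, "ty": 0.001, "tz": -0.128, "ax": 0.1, "ay": 1, "az": 0, "jaw": 0.02}, {"tx": -0.002, "ty": 0.001, "tz": -0.128, "ax": 0.1, "ay": 1, "az": 0, "jaw": 0.0}, {"tx": -0.002, "ty": 0.001, "tz": -0.128, "ax": 0.1, "ay": 1, "az": 0, "jaw": 0.0}, {"tx": -0.002, "ty": 0.001, "tz": -0.128, "ax": 0.1, "ay": 1, "az": 0, "jaw": 0.0}, {"tx": -0.002, "ty": 0.001, "tz": -0.128, "ax": 0.1, "ay": 1, "az": 0, "jaw": 0.0}])

```text
time: 25.2
eef_pos: [0.6671, 0.1566, 0.1286]
tcp_rot: [3.138, 0.003, 2.46]
ft_force: [-1.0, -0.9, 5.6]
grip_width: 0.154
```

drive_tool(commands=[{"tx": 0, "ty": 0, "tz": 0.03, "ax": 0, "ay": 0, "az": 0, "jaw": 0.0}, {"tx": 0, "ty": 0, "tz": 0.07, "ax": 0, "ay": 0, "az": 0, "jaw": 0.0}, {"tx": 0, "ty": 0, "tz": 0.1, "ax": 0, "ay": 0, "az": 0, "jaw": 0.0}, {"tx": -0.025, "ty": -0.025, "tz": 0.11, "ax": 0, "ay": 0, "az": 0, "jaw": 0.0}, {"tx": -0.055, "ty": -0.055, "tz": 0.11, "ax": 0, "ay": 0, "az": 0, "jaw": 0.0}, {"tx": -0.08, "ty": -0.08, "tz": 0.11, "ax": 0, "ay": 0, "az": 0, "jaw": 0.0}, {"tx": -0.091, "ty": -0.088, "tz": 0.1, "ax": 0, "ay": 0, "az": 0, "jaw": 0.0}, {"tx": -0.091, "ty": -0.088, "tz": 0.075, "ax": 0, "ay": 0, "az": 0, "jaw": 0.0}, {"tx": -0.091, "ty": -0.088, "tz": 0.055, "ax": 0, "ay": 0, "az": 0, "jaw": 0.0}, {"tx": -0.091, "ty": -0.088, "tz": 0.055, "ax": 0, "ay": 0, "az": 0, "jaw": 0.0}, {"tx": -0.091, "ty": -0.088, "tz": 0.055, "ax": 0, "ay": 0, "az": 0, "jaw": 0.0}])

```text
time: 26.3
eef_pos: [0.576, 0.0687, 0.1839]
tcp_rot: [3.138, 0.003, 2.46]
ft_force: [-0.4, -0.5, -0.1]
grip_width: 0.149
```

```bash
python3 look.py l14
```

```text
(no output)
```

View pics/l14.png

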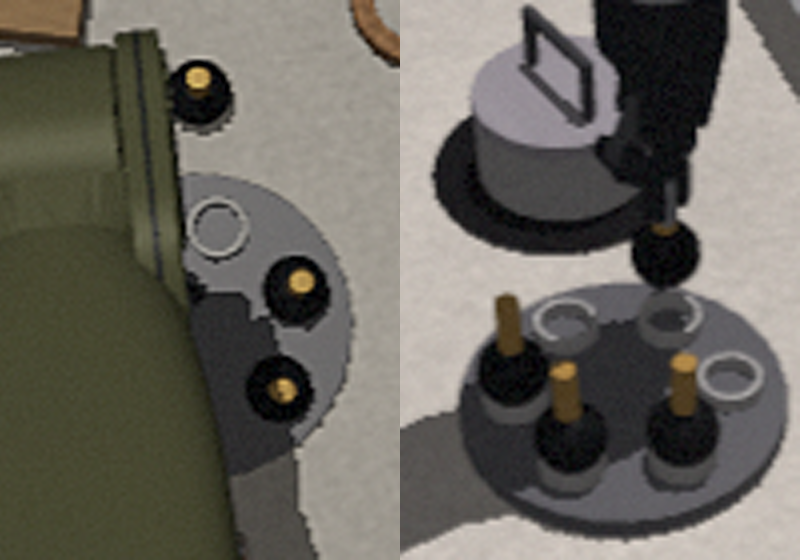

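drive_tool(commands=[{"tx": 0, "ty": 0, "tz": -0.015, "ax": 0, "ay": 0, "az": 0, "jaw": 0.0}, {"tx": 0, "ty": -0.0005, "tz": -0.025, "ax": 0, "ay": 0, "az": 0, "jaw": 0.0}, {"tx": 0, "ty": -0.0005, "tz": -0.031, "ax": 0, "ay": 0, "az": 0, "jaw": 0.0}, {"tx": 0, "ty": -0.0005, "tz": -0.036, "ax": 0, "ay": 0, "az": 0, "jaw": 0.0}, {"tx": 0, "ty": -0.0005, "tz": -0.036, "ax": 0, "ay": 0, "az": 0, "jaw": 0.0}, {"tx": 0, "ty": -0.0005, "tz": -0.036, "ax": 0, "ay": 0, "az": 0, "jaw": 0.0}])

```text
time: 27.0
eef_pos: [0.5782, 0.0678, 0.1501]
tcp_rot: [3.136, 0.008, 2.46]
ft_force: [0.4, -2.6, 3.8]
grip_width: 0.152
```

drive_tool(commands=[{"tx": -0.001, "ty": 0, "tz": 0, "ax": 0, "ay": 0, "az": 0, "jaw": 0.0}, {"tx": -0.001, "ty": 0, "tz": 0, "ax": 0, "ay": 0, "az": 0, "jaw": 0.02}, {"tx": -0.001, "ty": 0, "tz": 0, "ax": 0, "ay": 0, "az": 0, "jaw": 0.03}, {"tx": -0.001, "ty": 0, "tz": 0, "ax": 0, "ay": 0, "az": 0, "jaw": 0.04}, {"tx": -0.001, "ty": 0, "tz": 0.02, "ax": 0, "ay": 0, "az": 0, "jaw": 0.04}, {"tx": -0.001, "ty": 0, "tz": 0.05, "ax": 0, "ay": 0, "az": 0, "jaw": 0.04}, {"tx": 0, "ty": 0, "tz": 0.09, "ax": 0, "ay": 0, "az": 0, "jaw": 0.04}, {"tx": 0, "ty": 0, "tz": 0.12, "ax": 0, "ay": 0, "az": 0, "jaw": 0.04}])

```text
time: 27.8
eef_pos: [0.5784, 0.068, 0.2719]
tcp_rot: [3.135, 0.008, 2.46]
ft_force: [1.0, -0.1, 0.1]
grip_width: 0.466
```

```bash
python3 look.py l15
```

```text
(no output)
```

View pics/l15.png

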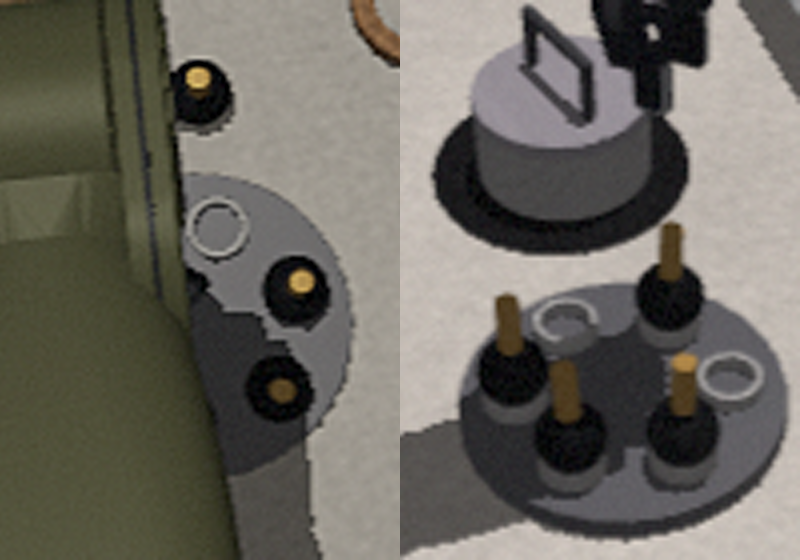

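drive_tool(commands=[{"tx": 0.113, "ty": -0.0485, "tz": -0.02, "ax": 0, "ay": 0, "az": -60, "jaw": 0.06}, {"tx": 0.113, "ty": -0.0485, "tz": -0.02, "ax": 0, "ay": 0, "az": -60, "jaw": 0.06}, {"tx": 0.113, "ty": -0.0485, "tz": -0.02, "ax": 0, "ay": 0, "az": -60, "jaw": 0.06}, {"tx": 0.113, "ty": -0.0485, "tz": -0.02, "ax": 0, "ay": 0, "az": -60, "jaw": 0.06}, {"tx": 0.113, "ty": -0.0485, "tz": -0.02, "ax": 0, "ay": 0, "az": -60, "jaw": 0.06}, {"tx": 0.113, "ty": -0.0485, "tz": -0.02, "ax": 0, "ay": 0, "az": -60, "jaw": 0.06}, {"tx": 0.113, "ty": -0.0485, "tz": -0.02, "ax": 0, "ay": 0, "az": -60, "jaw": 0.06}, {"tx": 0.113, "ty": -0.0485, "tz": -0.02, "ax": 0, "ay": 0, "az": -60, "jaw": 0.06}, {"tx": 0.113, "ty": -0.0485, "tz": -0.02, "ax": 0, "ay": 0, "az": -60, "jaw": 0.06}])

```text
time: 28.8
eef_pos: [0.6932, 0.0199, 0.2539]
tcp_rot: [3.131, 0.014, 1.416]
ft_force: [-0.7, 0.3, -0.7]
grip_width: 0.704
```

```bash
python3 - <<'E'
from h import *
c=snap('top','t16.png');c=snap('side','s16.png')
E
```

```text
(no output)
```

View pics/s16.png

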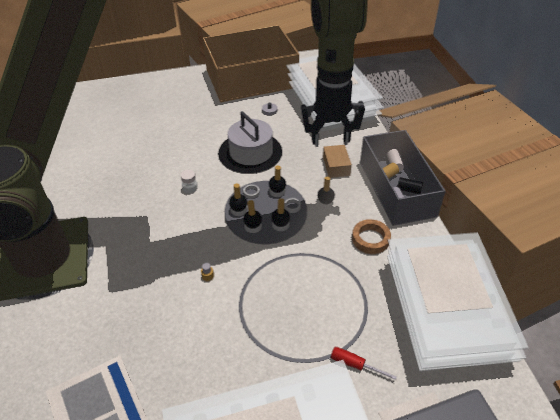

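drive_tool(commands=[{"tx": -0.002, "ty": -0.001, "tz": -0.04, "ax": 0.9, "ay": 0.5, "az": 0, "jaw": 0.06}, {"tx": -0.002, "ty": -0.001, "tz": -0.08, "ax": 0.9, "ay": 0.5, "az": 0, "jaw": 0.06}, {"tx": -0.002, "ty": -0.001, "tz": -0.11, "ax": 0.9, "ay": 0.5, "az": 0, "jaw": 0.06}, {"tx": -0.002, "ty": -0.001, "tz": -0.128, "ax": 0.9, "ay": 0.5, "az": 0, "jaw": 0.06}, {"tx": -0.002, "ty": -0.001, "tz": -0.128, "ax": 0.9, "ay": 0.5, "az": 0, "jaw": 0.05}, {"tx": -0.002, "ty": -0.001, "tz": -0.128, "ax": 0.9, "ay": 0.5, "az": 0, "jaw": 0.03}, {"tx": -0.002, "ty": -0.001, "tz": -0.128, "ax": 0.9, "ay": 0.5, "az": 0, "jaw": 0.02}, {"tx": -0.002, "ty": -0.001, "tz": -0.128, "ax": 0.9, "ay": 0.5, "az": 0, "jaw": 0.0}, {"tx": -0.002, "ty": -0.001, "tz": -0.128, "ax": 0.9, "ay": 0.5, "az": 0, "jaw": 0.0}, {"tx": -0.002, "ty": -0.001, "tz": -0.128, "ax": 0.9, "ay": 0.5, "az": 0, "jaw": 0.0}, {"tx": -0.002, "ty": -0.001, "tz": -0.128, "ax": 0.9, "ay": 0.5, "az": 0, "jaw": 0.0}])

```text
time: 30.0
eef_pos: [0.6926, 0.0189, 0.1284]
tcp_rot: [3.137, -0.001, 1.415]
ft_force: [0.4, 0.3, 5.8]
grip_width: 0.154
```

drive_tool(commands=[{"tx": 0, "ty": 0, "tz": 0.03, "ax": 0, "ay": 0, "az": 0, "jaw": 0.0}, {"tx": 0, "ty": 0, "tz": 0.07, "ax": 0, "ay": 0, "az": 0, "jaw": 0.0}, {"tx": 0, "ty": 0, "tz": 0.1, "ax": 0, "ay": 0, "az": 0, "jaw": 0.0}, {"tx": -0.025, "ty": -0.004, "tz": 0.11, "ax": 0, "ay": 0, "az": 0, "jaw": 0.0}, {"tx": -0.055, "ty": -0.008, "tz": 0.11, "ax": 0, "ay": 0, "az": 0, "jaw": 0.0}, {"tx": -0.08, "ty": -0.012, "tz": 0.11, "ax": 0, "ay": 0, "az": 0, "jaw": 0.0}, {"tx": -0.093, "ty": -0.0122, "tz": 0.1, "ax": 0, "ay": 0, "az": 0, "jaw": 0.0}, {"tx": -0.093, "ty": -0.0122, "tz": 0.075, "ax": 0, "ay": 0, "az": 0, "jaw": 0.0}, {"tx": -0.093, "ty": -0.0122, "tz": 0.055, "ax": 0, "ay": 0, "az": 0, "jaw": 0.0}, {"tx": -0.093, "ty": -0.0122, "tz": 0.055, "ax": 0, "ay": 0, "az": 0, "jaw": 0.0}, {"tx": -0.093, "ty": -0.0122, "tz": 0.055, "ax": 0, "ay": 0, "az": 0, "jaw": 0.0}])

```text
time: 31.1
eef_pos: [0.5994, 0.0067, 0.1834]
tcp_rot: [3.138, -0.001, 1.415]
ft_force: [0.3, 0.0, 0.0]
grip_width: 0.153
```

```bash
python3 look.py l17
```

```text
(no output)
```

View pics/l17.png

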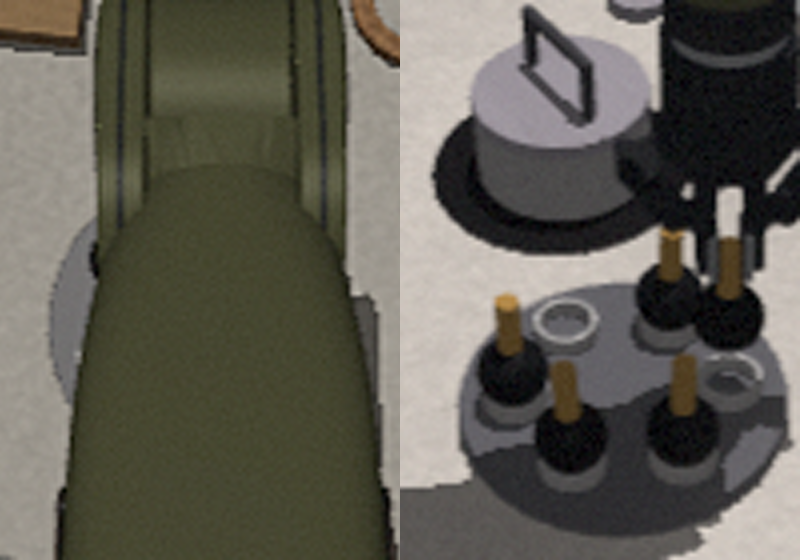

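drive_tool(commands=[{"tx": 0, "ty": 0, "tz": -0.015, "ax": 0, "ay": 0, "az": 0, "jaw": 0.0}, {"tx": 0, "ty": 0, "tz": -0.025, "ax": 0, "ay": 0, "az": 0, "jaw": 0.0}, {"tx": 0, "ty": 0, "tz": -0.031, "ax": 0, "ay": 0, "az": 0, "jaw": 0.0}, {"tx": 0, "ty": 0, "tz": -0.036, "ax": 0, "ay": 0, "az": 0, "jaw": 0.0}, {"tx": 0, "ty": 0, "tz": -0.036, "ax": 0, "ay": 0, "az": 0, "jaw": 0.0}, {"tx": 0, "ty": 0, "tz": -0.036, "ax": 0, "ay": 0, "az": 0, "jaw": 0.0}])

```text
time: 31.8
eef_pos: [0.6011, 0.0065, 0.1494]
tcp_rot: [3.134, -0.001, 1.415]
ft_force: [-0.8, -0.6, 2.7]
grip_width: 0.15
```

drive_tool(commands=[{"tx": -0.001, "ty": 0, "tz": 0, "ax": 0, "ay": 0, "az": 0, "jaw": 0.02}, {"tx": -0.001, "ty": 0, "tz": 0, "ax": 0, "ay": 0, "az": 0, "jaw": 0.03}, {"tx": -0.001, "ty": 0, "tz": 0, "ax": 0, "ay": 0, "az": 0, "jaw": 0.04}, {"tx": -0.001, "ty": 0, "tz": 0.02, "ax": 0, "ay": 0, "az": 0, "jaw": 0.04}, {"tx": -0.001, "ty": 0, "tz": 0.05, "ax": 0, "ay": 0, "az": 0, "jaw": 0.04}, {"tx": 0, "ty": 0, "tz": 0.09, "ax": 0, "ay": 0, "az": 0, "jaw": 0.04}, {"tx": 0, "ty": 0, "tz": 0.13, "ax": 0, "ay": 0, "az": 0, "jaw": 0.04}, {"tx": 0, "ty": 0.05, "tz": 0.13, "ax": 0, "ay": 0, "az": 0, "jaw": 0.04}, {"tx": 0, "ty": 0.1, "tz": 0.13, "ax": 0, "ay": 0, "az": 0, "jaw": 0.04}, {"tx": 0, "ty": 0.15, "tz": 0.13, "ax": 0, "ay": 0, "az": 0, "jaw": 0.04}, {"tx": 0, "ty": 0.2, "tz": 0.13, "ax": 0, "ay": 0, "az": 0, "jaw": 0.04}, {"tx": 0, "ty": 0.2, "tz": 0.13, "ax": 0, "ay": 0, "az": 0, "jaw": 0.04}])

```text
time: 33.0
eef_pos: [0.6007, 0.2126, 0.2788]
tcp_rot: [3.134, -0.004, 1.422]
ft_force: [0.4, -1.2, -0.5]
grip_width: 0.471
```

```bash
python3 look.py l18; python3 -c "
from h import *
snap('top','t18.png')"
```

```text
(no output)
```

View pics/l18.png

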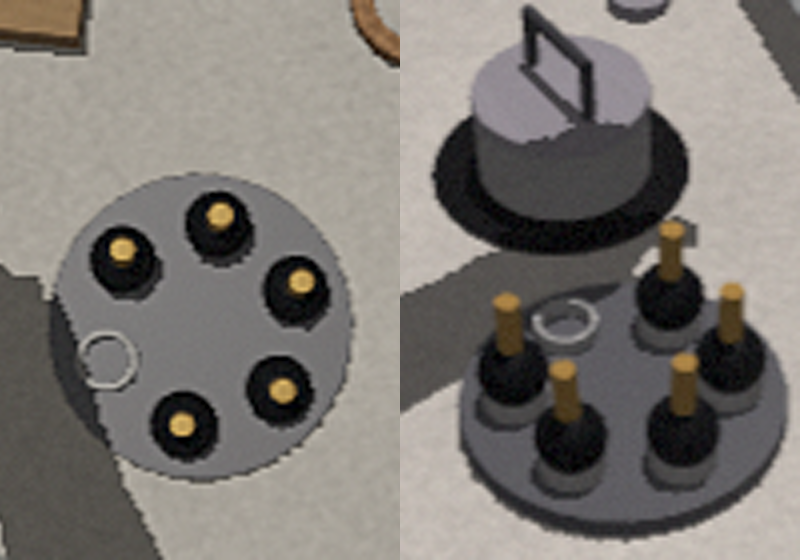

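View pics/t18.png

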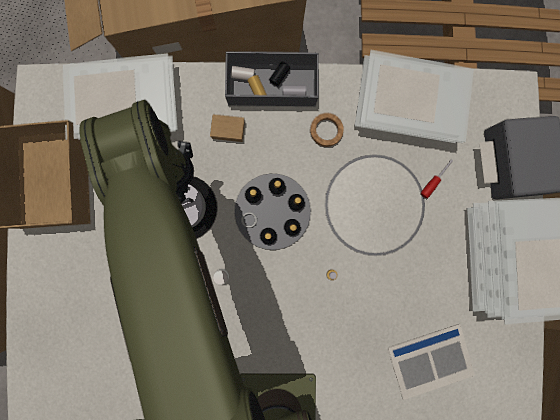

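drive_tool(commands=[{"tx": -0.074, "ty": -0.0716, "tz": -0.04, "ax": -6, "ay": 0.6, "az": 12.8, "jaw": 0.04}, {"tx": -0.074, "ty": -0.0716, "tz": -0.04, "ax": -6, "ay": 0.6, "az": 12.8, "jaw": 0.04}, {"tx": -0.074, "ty": -0.0716, "tz": -0.04, "ax": -6, "ay": 0.6, "az": 12.8, "jaw": 0.04}, {"tx": -0.074, "ty": -0.0716, "tz": -0.04, "ax": -6, "ay": 0.6, "az": 12.8, "jaw": 0.04}, {"tx": -0.074, "ty": -0.0716, "tz": -0.04, "ax": -6, "ay": 0.6, "az": 12.8, "jaw": 0.04}, {"tx": -0.074, "ty": -0.0716, "tz": -0.04, "ax": -6, "ay": 0.6, "az": 12.8, "jaw": 0.04}])

```text
time: 33.75
eef_pos: [0.529, 0.1352, 0.2403]
tcp_rot: [3.136, 0.104, 1.638]
ft_force: [0.4, 0.7, 0.1]
grip_width: 0.469
```

```bash
python3 -c "
from h import *
from scipy.spatial.transform import Rotation as R
s=sensors.sense();print(s['eef_pos'],R.from_euler('xyz',s['tcp_rot']).as_matrix().round(3))
snap('side','s19.png')"
```

```text
[0.52900698 0.13518817 0.24025038] [[-0.067  0.998  0.012]
 [ 0.992  0.068 -0.103]
 [-0.104  0.005 -0.995]]
```

View pics/s19.png

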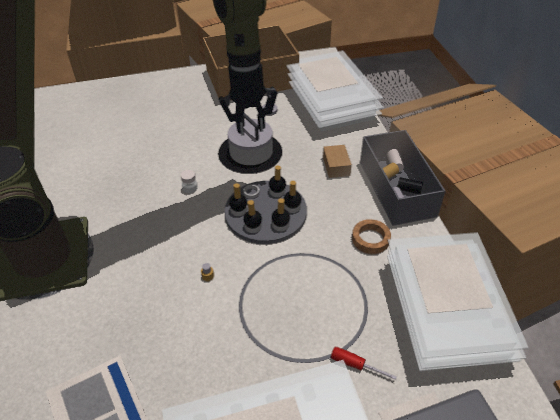

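drive_tool(commands=[{"tx": -0.002, "ty": 0.006, "tz": -0.03, "ax": 0, "ay": 0, "az": 0, "jaw": 0.04}, {"tx": -0.002, "ty": 0.006, "tz": -0.07, "ax": 0, "ay": 0, "az": 0, "jaw": 0.04}, {"tx": -0.002, "ty": 0.006, "tz": -0.1, "ax": 0, "ay": 0, "az": 0, "jaw": 0.04}, {"tx": -0.002, "ty": 0.006, "tz": -0.13, "ax": 0, "ay": 0, "az": 0, "jaw": 0.04}, {"tx": -0.002, "ty": 0.006, "tz": -0.14, "ax": 0, "ay": 0, "az": 0, "jaw": 0.04}, {"tx": -0.002, "ty": 0.006, "tz": -0.14, "ax": 0, "ay": 0, "az": 0, "jaw": 0.04}, {"tx": -0.002, "ty": 0.006, "tz": -0.14, "ax": 0, "ay": 0, "az": 0, "jaw": 0.04}])

```text
time: 34.5
eef_pos: [0.5282, 0.1419, 0.1011]
tcp_rot: [3.135, 0.104, 1.639]
ft_force: [0.7, -0.1, 0.7]
grip_width: 0.467
```

```bash
python3 look.py l20
```

```text
(no output)
```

View pics/l20.png

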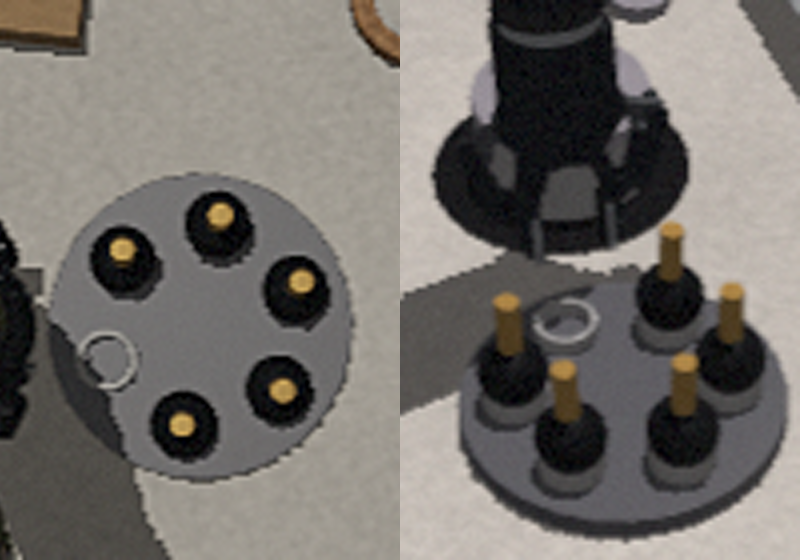

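drive_tool(commands=[{"tx": -0.001, "ty": 0, "tz": -0.01, "ax": 0, "ay": 0, "az": 0, "jaw": 0.04}, {"tx": -0.001, "ty": 0, "tz": -0.018, "ax": 0, "ay": 0, "az": 0, "jaw": 0.04}, {"tx": -0.001, "ty": 0, "tz": -0.026, "ax": 0, "ay": 0, "az": 0, "jaw": 0.04}, {"tx": -0.001, "ty": 0, "tz": -0.026, "ax": 0, "ay": 0, "az": 0, "jaw": 0.04}, {"tx": -0.001, "ty": 0, "tz": -0.026, "ax": 0, "ay": 0, "az": 0, "jaw": 0.04}])

```text
time: 35.1
eef_pos: [0.527, 0.1418, 0.0753]
tcp_rot: [3.135, 0.104, 1.639]
ft_force: [-0.1, 0.1, 0.3]
grip_width: 0.469
```

drive_tool(commands=[{"tx": 0, "ty": -0.003, "tz": 0, "ax": 0, "ay": 0, "az": 0, "jaw": 0.04}, {"tx": 0, "ty": -0.006, "tz": 0, "ax": 0, "ay": 0, "az": 0, "jaw": 0.04}, {"tx": 0.001, "ty": -0.009, "tz": 0, "ax": 0, "ay": 0, "az": 0, "jaw": 0.04}, {"tx": 0.001, "ty": -0.013, "tz": 0, "ax": 0, "ay": 0, "az": 0, "jaw": 0.04}, {"tx": 0.001, "ty": -0.017, "tz": 0, "ax": 0, "ay": 0, "az": 0, "jaw": 0.04}, {"tx": 0.0015, "ty": -0.021, "tz": 0, "ax": 0, "ay": 0, "az": 0, "jaw": 0.04}, {"tx": 0.002, "ty": -0.026, "tz": 0, "ax": 0, "ay": 0, "az": 0, "jaw": 0.04}, {"tx": 0.002, "ty": -0.031, "tz": 0, "ax": 0, "ay": 0, "az": 0, "jaw": 0.04}, {"tx": 0.0025, "ty": -0.036, "tz": 0, "ax": 0, "ay": 0, "az": 0, "jaw": 0.04}, {"tx": 0.003, "ty": -0.04, "tz": 0, "ax": 0, "ay": 0, "az": 0, "jaw": 0.04}, {"tx": 0.003, "ty": -0.04, "tz": 0, "ax": 0, "ay": 0, "az": 0, "jaw": 0.04}])

```text
time: 36.2
eef_pos: [0.5305, 0.1031, 0.0756]
tcp_rot: [3.133, 0.099, 1.639]
ft_force: [-0.4, 5.9, -0.5]
grip_width: 0.468
```

```bash
python3 look.py l21
```

```text
(no output)
```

View pics/l21.png

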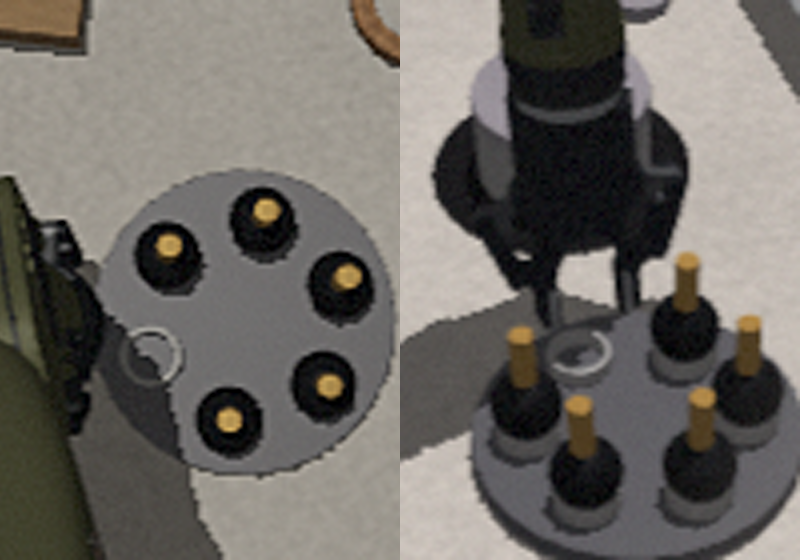

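drive_tool(commands=[{"tx": 0, "ty": -0.004, "tz": 0, "ax": 0, "ay": 0, "az": 0, "jaw": 0.04}, {"tx": 0.001, "ty": -0.01, "tz": 0, "ax": 0, "ay": 0, "az": 0, "jaw": 0.04}, {"tx": 0.0015, "ty": -0.018, "tz": 0, "ax": 0, "ay": 0, "az": 0, "jaw": 0.04}, {"tx": 0.002, "ty": -0.027, "tz": 0, "ax": 0, "ay": 0, "az": 0, "jaw": 0.04}, {"tx": 0.003, "ty": -0.037, "tz": 0, "ax": 0, "ay": 0, "az": 0, "jaw": 0.04}, {"tx": 0.0035, "ty": -0.047, "tz": 0, "ax": 0, "ay": 0, "az": 0, "jaw": 0.04}, {"tx": 0.004, "ty": -0.057, "tz": 0, "ax": 0, "ay": 0, "az": 0, "jaw": 0.04}, {"tx": 0.005, "ty": -0.067, "tz": 0, "ax": 0, "ay": 0, "az": 0, "jaw": 0.04}, {"tx": 0.006, "ty": -0.077, "tz": 0, "ax": 0, "ay": 0, "az": 0, "jaw": 0.04}, {"tx": 0.0065, "ty": -0.087, "tz": 0, "ax": 0, "ay": 0, "az": 0, "jaw": 0.04}, {"tx": 0.007, "ty": -0.097, "tz": 0, "ax": 0, "ay": 0, "az": 0, "jaw": 0.04}, {"tx": 0.008, "ty": -0.107, "tz": 0, "ax": 0, "ay": 0, "az": 0, "jaw": 0.04}, {"tx": 0.009, "ty": -0.117, "tz": 0, "ax": 0, "ay": 0, "az": 0, "jaw": 0.04}, {"tx": 0.0095, "ty": -0.127, "tz": 0, "ax": 0, "ay": 0, "az": 0, "jaw": 0.04}, {"tx": 0.01, "ty": -0.136, "tz": 0, "ax": 0, "ay": 0, "az": 0, "jaw": 0.04}, {"tx": 0.011, "ty": -0.144, "tz": 0, "ax": 0, "ay": 0, "az": 0, "jaw": 0.04}, {"tx": 0.0115, "ty": -0.15, "tz": 0, "ax": 0, "ay": 0, "az": 0, "jaw": 0.04}, {"tx": 0.012, "ty": -0.154, "tz": 0, "ax": 0, "ay": 0, "az": 0, "jaw": 0.04}, {"tx": 0.012, "ty": -0.154, "tz": 0, "ax": 0, "ay": 0, "az": 0, "jaw": 0.04}])

```text
time: 38.2
eef_pos: [0.5423, -0.0493, 0.0756]
tcp_rot: [3.133, 0.094, 1.64]
ft_force: [-0.0, 5.7, 0.7]
grip_width: 0.465
```

```bash
cat > look2.py <<'E'
import sys
from h import *
n=sys.argv[1]
a=optics.camera('top')['image'][:,:,::-1];b=optics.camera('side')['image'][:,:,::-1]
cv2.imwrite('pics/%s.png'%n,np.hstack([cv2.resize(a[140:280,290:430],(560,560),interpolation=cv2.INTER_CUBIC),cv2.resize(b[180:390,200:290],(240,560),interpolation=cv2.INTER_CUBIC)]))
cv2.imwrite('pics/%sb.png'%n,b)
E
python3 look2.py l22
```

```text
(no output)
```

View pics/l22.png

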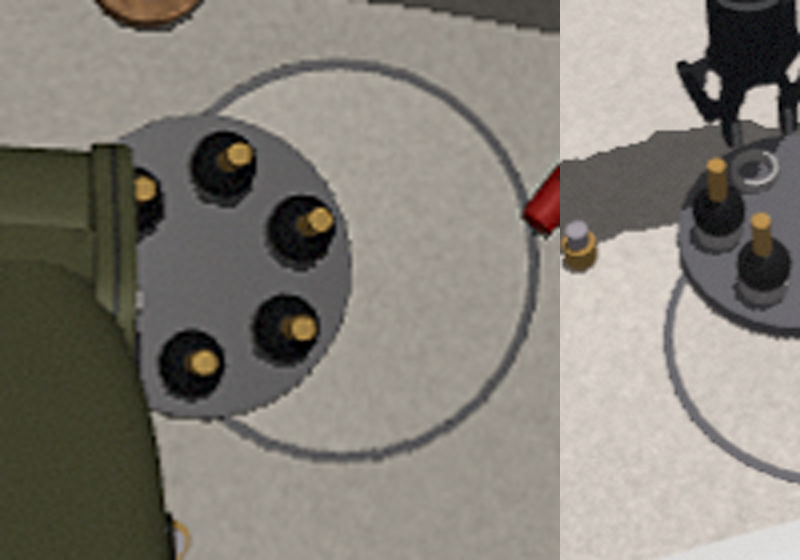

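View pics/l22b.png

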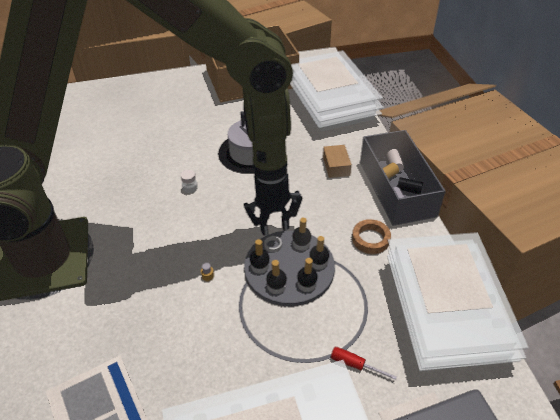

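```bash
python3 -c "
from h import *
c=optics.camera('top')
print(ray(c,[((199.5)/4-.5+290,(267.5)/4-.5+140)],.016),ray(c,[(375.2,205)],0))"
```

```text
[[ 0.54991514 -0.16196666  0.016     ]] [[ 0.55530056 -0.26213953  0.        ]]
```

drive_tool(commands=[{"tx": 0, "ty": -0.004, "tz": 0, "ax": 0, "ay": 0, "az": 0, "jaw": 0.04}, {"tx": 0.0005, "ty": -0.01, "tz": 0, "ax": 0, "ay": 0, "az": 0, "jaw": 0.04}, {"tx": 0.001, "ty": -0.018, "tz": 0, "ax": 0, "ay": 0, "az": 0, "jaw": 0.04}, {"tx": 0.0015, "ty": -0.027, "tz": 0, "ax": 0, "ay": 0, "az": 0, "jaw": 0.04}, {"tx": 0.002, "ty": -0.037, "tz": 0, "ax": 0, "ay": 0, "az": 0, "jaw": 0.04}, {"tx": 0.003, "ty": -0.047, "tz": 0, "ax": 0, "ay": 0, "az": 0, "jaw": 0.04}, {"tx": 0.0035, "ty": -0.057, "tz": 0, "ax": 0, "ay": 0, "az": 0, "jaw": 0.04}, {"tx": 0.004, "ty": -0.067, "tz": 0, "ax": 0, "ay": 0, "az": 0, "jaw": 0.04}, {"tx": 0.0045, "ty": -0.076, "tz": 0, "ax": 0, "ay": 0, "az": 0, "jaw": 0.04}, {"tx": 0.005, "ty": -0.084, "tz": 0, "ax": 0, "ay": 0, "az": 0, "jaw": 0.04}, {"tx": 0.0055, "ty": -0.09, "tz": 0, "ax": 0, "ay": 0, "az": 0, "jaw": 0.04}, {"tx": 0.006, "ty": -0.095, "tz": 0, "ax": 0, "ay": 0, "az": 0, "jaw": 0.04}, {"tx": 0.006, "ty": -0.099, "tz": 0, "ax": 0, "ay": 0, "az": 0, "jaw": 0.04}, {"tx": 0.006, "ty": -0.099, "tz": 0, "ax": 0, "ay": 0, "az": 0, "jaw": 0.04}, {"tx": 0.006, "ty": -0.09, "tz": 0, "ax": 0, "ay": 0, "az": 0, "jaw": 0.04}, {"tx": 0.006, "ty": -0.075, "tz": 0, "ax": 0, "ay": 0, "az": 0, "jaw": 0.04}, {"tx": 0.006, "ty": -0.06, "tz": 0, "ax": 0, "ay": 0, "az": 0, "jaw": 0.04}])

```text
time: 40.05
eef_pos: [0.5483, -0.1085, 0.0756]
tcp_rot: [3.133, 0.094, 1.64]
ft_force: [-0.0, 0.3, -0.4]
grip_width: 0.467
```

drive_tool(commands=[{"tx": 0, "ty": 0.03, "tz": 0.03, "ax": 0, "ay": 0, "az": 0, "jaw": 0.04}, {"tx": 0, "ty": 0.05, "tz": 0.07, "ax": 0, "ay": 0, "az": 0, "jaw": 0.04}, {"tx": 0, "ty": 0.08, "tz": 0.12, "ax": 0, "ay": 0, "az": 0, "jaw": 0.04}, {"tx": 0, "ty": 0.12, "tz": 0.16, "ax": 0, "ay": 0, "az": 0, "jaw": 0.04}, {"tx": 0, "ty": 0.15, "tz": 0.2, "ax": 0, "ay": 0, "az": 0, "jaw": 0.04}, {"tx": 0, "ty": 0.16, "tz": 0.22, "ax": 0, "ay": 0, "az": 0, "jaw": 0.04}, {"tx": 0, "ty": 0.16, "tz": 0.22, "ax": 0, "ay": 0, "az": 0, "jaw": 0.04}])

```text
time: 40.75
eef_pos: [0.5504, 0.0551, 0.3007]
tcp_rot: [3.123, 0.093, 1.643]
ft_force: [0.5, -0.8, 0.8]
grip_width: 0.47
```

```bash
python3 look2.py l23; python3 -c "
from h import *
snap('top','t23.png')"
```

```text
(no output)
```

View pics/l23.png

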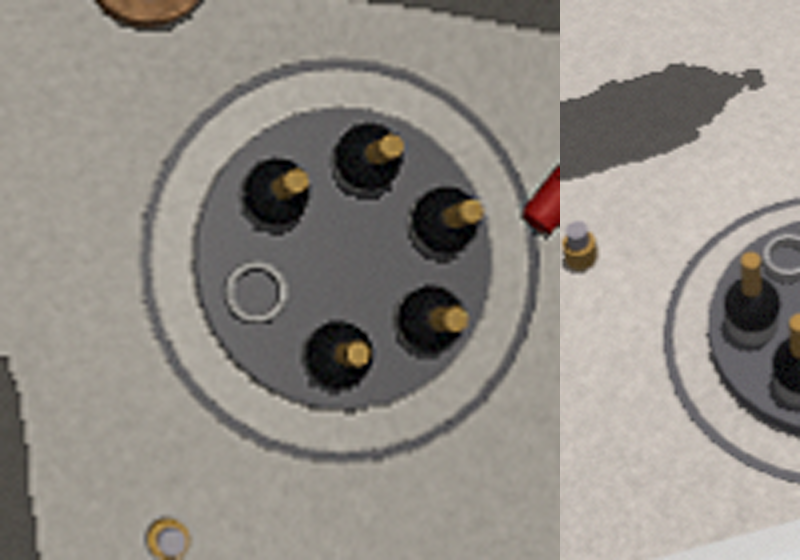

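View pics/l23b.png

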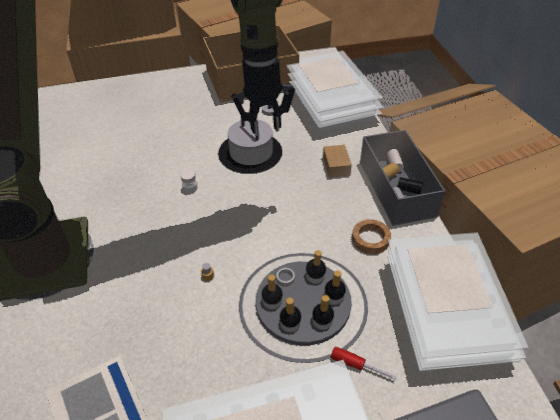

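View pics/t23.png

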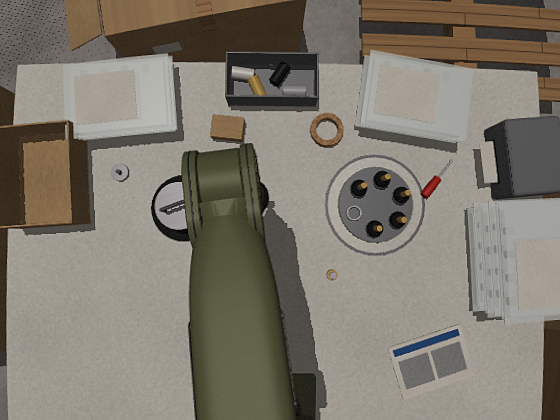

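drive_tool(commands=[{"tx": -0.05, "ty": -0.02, "tz": 0.0, "ax": 0, "ay": 0, "az": 0, "jaw": 0.04}, {"tx": -0.1, "ty": -0.04, "tz": 0.0, "ax": 0, "ay": 0, "az": 0, "jaw": 0.04}, {"tx": -0.12, "ty": -0.04, "tz": 0.0, "ax": 0, "ay": 0, "az": 0, "jaw": 0.04}, {"tx": -0.12, "ty": -0.04, "tz": 0.0, "ax": 0, "ay": 0, "az": 0, "jaw": 0.04}, {"tx": -0.12, "ty": -0.04, "tz": 0.0, "ax": 0, "ay": 0, "az": 0, "jaw": 0.04}, {"tx": -0.12, "ty": -0.04, "tz": 0.0, "ax": 0, "ay": 0, "az": 0, "jaw": 0.04}, {"tx": -0.12, "ty": -0.04, "tz": 0.0, "ax": 0, "ay": 0, "az": 0, "jaw": 0.04}, {"tx": -0.12, "ty": -0.04, "tz": 0.0, "ax": 0, "ay": 0, "az": 0, "jaw": 0.04}, {"tx": -0.12, "ty": -0.04, "tz": 0.0, "ax": 0, "ay": 0, "az": 0, "jaw": 0.04}, {"tx": -0.12, "ty": -0.04, "tz": 0.0, "ax": 0, "ay": 0, "az": 0, "jaw": 0.04}, {"tx": -0.12, "ty": -0.04, "tz": 0.0, "ax": 0, "ay": 0, "az": 0, "jaw": 0.04}, {"tx": -0.12, "ty": -0.04, "tz": 0.0, "ax": 0, "ay": 0, "az": 0, "jaw": 0.04}, {"tx": -0.12, "ty": -0.04, "tz": 0.0, "ax": 0, "ay": 0, "az": 0, "jaw": 0.04}])

```text
time: 42.2
eef_pos: [0.4276, 0.012, 0.295]
tcp_rot: [3.134, 0.095, 1.641]
ft_force: [-0.1, 0.6, 0.4]
grip_width: 0.47
```

```bash
python3 -c "
from h import *
a=snap('top','t24.png')['image'];b=optics.camera('side')['image']
cv2.imwrite('pics/l24.png',np.vstack([cv2.resize(a[140:280,140:430],(800,386),interpolation=3)[:,:,::-1],cv2.resize(b[230:350,180:430],(800,214))[:,:,::-1]]))"
```

```text
(no output)
```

View pics/l24.png

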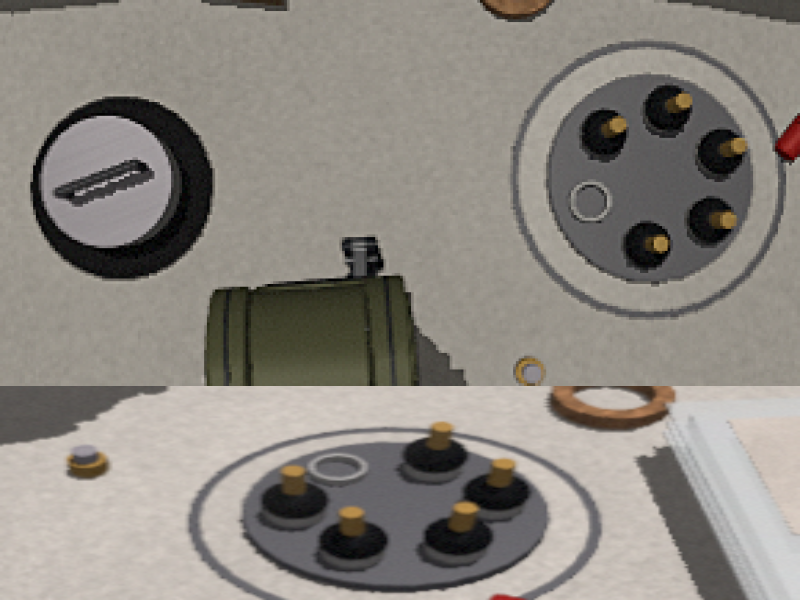

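```bash
python3 -c "
from h import *
c=optics.camera('top')
s=800/290
print(ray(c,[(107/s+140,182/s+140)],.069),ray(c,[(122.5/s+140,188/s+140)],0.),ray(c,[(650/s+140,179/s+140)],.016))
ctrl.finish_job()"
```

```text
[[0.54467443 0.2550188  0.069     ]] [[0.54248636 0.25384527 0.        ]] [[ 0.55469934 -0.25981664  0.016     ]]
the job is handed in; nothing more can be done
```

I set the canister on the mat, stood all five floats present in the stand's rings, slid the loaded stand into the dispatch mark, and handed in the job at about 42 s. The hand-in reported no verdict.

Final checks from the last pictures:
- **Canister:** upright on the mat, about 2 to 3 mm from its centre.
- **Floats:** all five sit in rings with their studs up. One looked slightly tilted (about 6°) when I placed it, well inside the limit of 0.3 rad (17°).
- **Stand:** about 3 mm from the mark's centre and wholly inside the circle. I pushed it at the rim with both fingertips, and the push force was about 6 N.
- **Bystanders:** none appeared to have moved.
- **Robot:** clear of everything.

No check failed or disagreed.

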